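# Unstack the culture dishes into the carrier tray and pile up the spacer plates

### The job

Take the stack on the white footboard apart from the top down: put every culture dish upright into a pocket of the blue carrier tray, filling the pockets strictly in the order of their dots (one dot first, then two, and so on, leaving no gap), and pile all three empty spacer plates neatly on the black footboard, on their feet and squarely one above the other. Leave the beaker and the red-capped bottle where they are.

Things in the scene. Friction and masses are not known exactly. Their poses are not given: they have to be found in the camera images.
- culture_1: round covered culture dish, clear with a cream filling, 61 mm across and 16 mm high; origin at the centre of its underside, z up. If present in this run (else None) it starts on the top spacer plate, on the plate's -y half. All culture dishes are alike.
- culture_2: round covered culture dish, clear with a cream filling, 61 mm across and 16 mm high; origin at the centre of its underside, z up. If present in this run (else None) it starts on the top spacer plate, on the plate's +y half. All culture dishes are alike.
- culture_3: round covered culture dish, clear with a cream filling, 61 mm across and 16 mm high; origin at the centre of its underside, z up. If present in this run (else None) it starts on the middle spacer plate, on the plate's -y half. All culture dishes are alike.
- culture_4: round covered culture dish, clear with a cream filling, 61 mm across and 16 mm high; origin at the centre of its underside, z up. If present in this run (else None) it starts on the middle spacer plate, on the plate's +y half. All culture dishes are alike.
- culture_5: round covered culture dish, clear with a cream filling, 61 mm across and 16 mm high; origin at the centre of its underside, z up. If present in this run (else None) it starts on the bottom spacer plate, on the plate's -y half. All culture dishes are alike.
- culture_6: round covered culture dish, clear with a cream filling, 61 mm across and 16 mm high; origin at the centre of its underside, z up. If present in this run (else None) it starts on the bottom spacer plate, on the plate's +y half. All culture dishes are alike.
- plate_1: spacer plate, top of the stack at the start; all three are alike. Aluminium deck 84 (x) by 212 (y) by 6 mm on four black round feet 28 mm high and 12 mm thick at x = +-34, y = +-98 mm. Origin at the centre of the underside, level with the soles; deck top at z = 34 mm. Orange lifting bar in the middle of the deck: 40 (x) by 12 (y) mm, from z = 34 to 56 mm; pinch it across its 12 mm
- plate_2: spacer plate like plate_1, second from the top at the start. Plates stand straight on one another, feet on the deck corners, 34 mm a level (clear height between decks 28 mm); a half turn makes no difference. Each weighs 0.15 to 0.31 kg; nothing latches
- plate_3: spacer plate like plate_1, lowest at the start, standing on the white board. Dish places on every plate are centred at x = 0, y = +-56 mm, each between four upright pins, 6 mm thick and 8 mm high, at +-25 mm in x and y from its centre; fingers that grip a dish there along the plate's x pass between the pins
- stack_board: fixed white footboard with blue corner marks, 100 mm (x) by 228 mm (y) by 6 mm thick, on which the stack stands at the start; origin at the centre of its underside, on the bench
- pile_board: fixed black footboard with yellow corner marks, 100 mm (x) by 228 mm (y) by 6 mm thick, on which the empty spacer plates are to be piled, long side along its long side; origin at the centre of its underside, on the bench
- tray: loose blue carrier tray, 206 (x) by 240 (y) mm, 0.7 kg; floor 6 mm thick, pocket walls rise 9 mm above it (to z = 15 mm); origin at the centre of its underside. Six pockets 70 mm square: 1, 2, 3 in the -x row from +y to -y, 4, 5, 6 likewise in the +x row; rows 98 mm apart, pockets in a row 76 mm. A white strip on the -x side of each carries one to six black dots, its number
- pocket_1 (a point): middle of the floor of the tray's pocket 1 (1 dot); axes as the tray's. A seated dish has its origin here. The pocket walls across x are cut away over the middle 46 mm, so fingers gripping a dish along the tray's x have room
- pocket_2 (a point): middle of the floor of the tray's pocket 2 (2 dots); axes as the tray's. A seated dish has its origin here. The pocket walls across x are cut away over the middle 46 mm, so fingers gripping a dish along the tray's x have room
- pocket_3 (a point): middle of the floor of the tray's pocket 3 (3 dots); axes as the tray's. A seated dish has its origin here. The pocket walls across x are cut away over the middle 46 mm, so fingers gripping a dish along the tray's x have room
- pocket_4 (a point): middle of the floor of the tray's pocket 4 (4 dots); axes as the tray's. A seated dish has its origin here. The pocket walls across x are cut away over the middle 46 mm, so fingers gripping a dish along the tray's x have room
- pocket_5 (a point): middle of the floor of the tray's pocket 5 (5 dots); axes as the tray's. A seated dish has its origin here. The pocket walls across x are cut away over the middle 46 mm, so fingers gripping a dish along the tray's x have room
- pocket_6 (a point): middle of the floor of the tray's pocket 6 (6 dots); axes as the tray's. A seated dish has its origin here. The pocket walls across x are cut away over the middle 46 mm, so fingers gripping a dish along the tray's x have room
- beaker: glass beaker with blue liquid look, 72 mm wide, 88 mm high, a bystander behind the tray; origin at the centre of its underside
- red_bottle: small bottle with a red cap, 55 mm wide, 103 mm high, a bystander at the right rear; origin at the centre of its underside
There are look-alikes about, which are no part of the job. What is shaped like the culture_1 but green or orange is not meant.

How it is judged:
By the outcome, as a careful person would: the job done as asked, in the order asked, and still so for the second after the job is handed in, with the robot touching nothing.
Of culture_1, culture_2, culture_3, culture_4, culture_5, culture_6 only 4 to 6 are there at a start; the rules pass over those that are not, and their reading is None.
At some moment in a run one of tray may be knocked a few centimetres aside while the robot is not near it.
Once in a run the grip may slacken for a moment while it holds something.
It also fails if it takes over 210 s, if anything falls off the work surface, if the arm or the gripper's body presses on something with over 40 N, if the wrist force passes 120 N, or if a joint passes its speed limit or range.

### The arm

A 6-joint arm with a two-finger parallel gripper is mounted at the origin on a cart in front of the work surface, level with it; the furniture and walls round the work are solid. World frame = base frame: x ahead of the robot, y to its left, z up, the work surface at z = 0. Lengths are in m, angles in degrees, forces in N, time in s.
With the tool pointing down it reaches from about 0.3 to 0.85 m from the base axis. Payload 4.2 kg.
Tool frame: the origin (TCP) lies at the very end of the fingers, on their centre line; the grasp point (between the pads) lies 19 mm behind it (hold_point_z is the distance from the TCP to the grasp point, in m); z points along the fingers, y is the line along which they close (so a half turn about z gives the same grasp; the last joint's range is limited). The gripper opens to 91 mm and grips with 3 to 60 N. Pads are 32 mm wide; open, the fingers measure 118 mm over their backs; the gripper's body (76 mm by 178 mm) begins 60 mm behind the grasp point.
Start: joints at [72.708, 18.312, 89.639, -0, 72.044, -1.146], TCP at [0.16, 0.552, 0.188] pointing down, gripper open.
Joint ranges: [-177.97, 177.97], [-48.28, 115.42], [12.27, 149.76], [-77.06, 257.06], [2.81, 150.46], [-146.56, 146.56]. Speed limits (degrees/s): [147.25, 147.25, 180, 180, 180, 180].

### API

Orientations are given as a 3x3 rotation matrix whose columns are the frame's x, y, z axes.
In Python, from rig import * gives the robot as it stands.
- The arm moves only by the tool carry_out, never from a script. Its argument "rows" is one flat list of numbers, 7 for each row, row after row: the shift along the tool's x, y, z in cm, then the turn, a rotation vector about the tool's x, y, z in degrees, then the opening, from 0 (shut) to 1 (fully open). In form: [x, y, z, ax, ay, az, grip, x, y, z, ax, ay, az, grip, ...]. A call has 1 to 12 rows; each row is the pose to reach, as a shift and turn from the pose commanded when the call began, along the tool's axes at that moment; what a row does not reach only later rows make up. A row lasts 1/10 s, in which the tool goes at most 50 mm and 8.59 degrees, less where a joint would pass 70% of its speed; a pose out of reach is approached as far as the arm can. A call with a gripper value outside its range is refused whole. The fingers move at their own pace and stop on an object; "squeeze" is the grip in N (left out, the last holds). Time passes only in rows, so rows that repeat a pose let the fingers close. It gives the time, the measured TCP pose, the force, the opening and the grip force at its end, in the units of the state.
- state(): the state, without advancing time (a new reading comes with each control period).
- snapshot(name): name is "scene" or "top" or "wrist"; returns the picture (480x640x3 uint8, red, green, blue); there is no depth.
- camera_model(name): a dict with "fx", "fy", "cx", "cy" (pixels), "xyz" and "rotation" of the camera in the world. Camera axes: x right, y down, z forward; pixel columns grow to the right and rows downward; lengths in m; the calibration is good to about 2 mm. A picture is of the moment at which its call begins: read the wrist's pose just before it. camera_model takes no time and is no camera call; for the wrist camera it gives the pose at the moment of the call.
- sign_off(): hands the job in; it is judged then, once.
The state is a dict: "time": time; "qpos": joint angles; "dq": joint speeds; "effort": joint torques, N m; "position": TCP position; "tcp_rot": TCP orientation; "contact_force": force on the tool from outside, world axes, zero at the start; "wrist_torque": the same for the moment, N m; "opening": finger opening in m; "gripper_force": force on a finger pad.
Only numpy, scipy, OpenCV 4.12 (cv2) and the standard library are available. Lean on these libraries where they do the work, as an engineer would, in place of code of your own. Each camera call takes 0.05 s, during which the arm holds its last target. There are 200 camera calls.

## Working session

There is one attempt and no reset: what is moved stays moved. The work goes in short steps, Python scripts to look and compute and a tool call to move; the robot and the scene stay as the last step left them, time stands still between calls to the robot, and variables do not carry over. Pictures are saved under pics/ and viewed, at most 14 in all, crops included, and the job is handed in when it is done.

Besides the shell and the picture viewer there is one more tool, called as name(argument=value, ...) on one line, values as JSON. carry_out: Moves the arm, as the interface text tells. Its arguments: {"type":"object","properties":{"rows":{"type":"array","items":{"type":"number"}},"squeeze":{"type":"number"}},"required":["rows"]}

```bash
mkdir -p pics; ls; python3 - <<'E'
from rig import *
import cv2,numpy as np
for n in ["scene","top"]:
    cv2.imwrite(f"pics/{n}0.png",snapshot(n)[:,:,::-1]); 
    m=camera_model(n); print(n,{k:np.round(v,4).tolist() for k,v in m.items()})
s=state(); print(s)
E
```

```text
pics
scene {'fx': 482.3493, 'fy': 482.3493, 'cx': 322.0025, 'cy': 243.4048, 'xyz': [0.0413, -0.9196, 0.7761], 'rotation': [[0.8537, -0.3059, 0.4214], [-0.5201, -0.4629, 0.7178], [-0.0245, -0.832, -0.5543]]}
top {'fx': 453.1995, 'fy': 453.1995, 'cx': 333.0951, 'cy': 239.9497, 'xyz': [0.4753, 0.002, 1.0525], 'rotation': [[-0.0016, -0.9939, 0.1102], [-1.0, 0.0015, -0.0014], [0.0012, -0.1102, -0.9939]]}
{'time': 0.1, 'qpos': array([ 7.27109357e+01,  1.83477499e+01,  8.97004204e+01, -2.14090308e-03,
        7.20438850e+01, -1.14743470e+00]), 'dq': array([-0.1470147 , -0.03049933, -0.10902509, -0.03667841, -0.03856359,
        0.0985404 ]), 'effort': array([ 1.21370613e-03, -4.13332522e+01, -2.32507181e+01,  7.28710229e-02,
        4.21499158e-02, -4.57585304e-05]), 'position': array([0.15973406, 0.55184414, 0.18699987]), 'tcp_rot': array([[-9.60580622e-01,  2.78001207e-01, -4.43550440e-04],
       [ 2.78001561e-01,  9.60579380e-01, -1.54463977e-03],
       [-3.34631340e-06, -1.60705874e-03, -9.99998709e-01]]), 'contact_force': array([-0.22527348,  0.36918772, -0.43097561]), 'wrist_torque': array([ 0.02336262, -0.02096666, -0.00720649]), 'gripper_force': 0.0, 'opening': 0.09126748629292909}
```

View pics/top0.png

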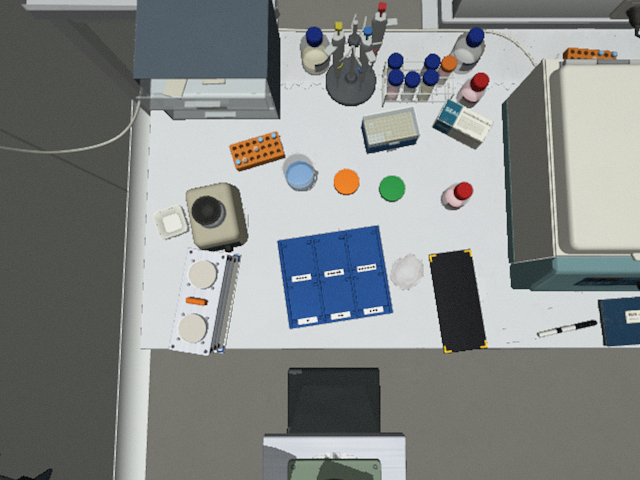

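View pics/scene0.png

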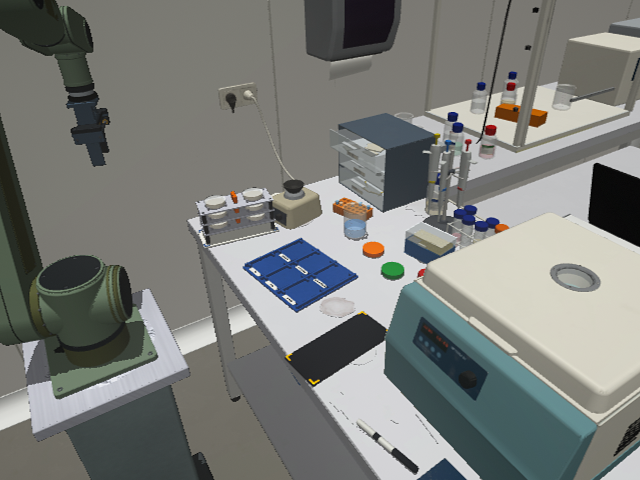

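Top view: stack on the left (dishes near (203,275) and (193,327), orange bar at (196,301)). The tray is at about (335,277), with its one-dot pocket nearest left. The pile board is at (458,300). A grey mixer stands behind the stack at (215,215). I'll measure by rectifying the picture.

```bash
cat > h.py <<'E'
from rig import *
import cv2, numpy as np
def rect(img,m,z,x0=.1,y0=.5,w=1000,h=600):
    """warp to plane z at 1mm/px: col -> y=y0-c/1000, row -> x=x0+r/1000"""
    R=np.array(m["rotation"]).T; t=-R@np.array(m["xyz"])
    K=np.array([[m["fx"],0,m["cx"]],[0,m["fy"],m["cy"]],[0,0,1]])
    A=np.array([[0,.001,x0],[-.001,0,y0],[0,0,z],[0,0,1]])
    H=K@np.c_[R,t]@A
    return cv2.warpPerspective(img,H,(w,h),flags=cv2.INTER_LINEAR|cv2.WARP_INVERSE_MAP)
def pix2w(u,v,m,z):
    d=np.array(m["rotation"])@[(u-m["cx"])/m["fx"],(v-m["cy"])/m["fy"],1]
    c=np.array(m["xyz"]); return c+d*(z-c[2])/d[2]
def blobs(img,m,z,f,amin,x0=.1,y0=.5,w=1000,h=600):
    r=rect(img,m,z,x0,y0,w,h); hsv=cv2.cvtColor(r,cv2.COLOR_RGB2HSV).astype(int)
    mk=f(hsv[...,0],hsv[...,1],hsv[...,2]).astype(np.uint8)
    mk=cv2.morphologyEx(mk,cv2.MORPH_CLOSE,np.ones((15,15)))
    mk=cv2.morphologyEx(mk,cv2.MORPH_OPEN,np.ones((5,5)))
    out=[]
    for c in cv2.findContours(mk,cv2.RETR_EXTERNAL,cv2.CHAIN_APPROX_NONE)[0]:
        a=cv2.contourArea(c)
        if a<amin: continue
        (cx,cy),(bw,bh),an=cv2.minAreaRect(c)
        b=cv2.boxPoints(((cx,cy),(bw,bh),an)); e=[b[1]-b[0],b[2]-b[1]]
        e=e[int(np.linalg.norm(e[1])>np.linalg.norm(e[0]))]  # long edge
        ang=np.degrees(np.arctan2(-e[0],e[1]))%180  # world angle of long edge
        out.append((round(x0+cy/1000,4),round(y0-cx/1000,4),round(max(bw,bh)),round(min(bw,bh)),round(ang,1),int(a)))
    return out
BLUE=lambda h,s,v:(h>105)&(h<125)&(s>150)&(v>60)
def tray(img=None):
    m=camera_model("top"); img=snapshot("top") if img is None else img
    return blobs(img,m,.012,BLUE,20000)
E
python3 - <<'E'
from h import *
i=snapshot("top"); m=camera_model("top")
print("tray",tray(i))
print("board",[b for b in blobs(i,m,.006,lambda h,s,v:(v<60)|((h>18)&(h<32)&(s>150)),10000)])
print("bar",blobs(i,m,.13,lambda h,s,v:(h<18)&(s>170)&(v>120),200))
print("dish",blobs(i,m,.124,lambda h,s,v:(h>8)&(h<35)&(s>20)&(s<90)&(v>170),1500))
r=rect(i,m,.124,.25,.45,500,350); r2=rect(i,m,.01,.25,.45,800,350)
cv2.imwrite("pics/r.png",np.vstack([np.pad(r,((0,0),(0,300),(0,0))),r2])[:600,:,::-1])
E
```

```text
tray [(0.5074, -0.0015, 235, 201, np.float32(98.6), 45570)]
board [(0.4513, -0.283, 226, 98, np.float32(7.7), 21466), (0.232, 0.0005, 207, 140, np.float32(90.0), 28582)]
bar [(0.6865, -0.026, 50, 25, np.float32(90.0), 1005), (0.6825, -0.2705, 33, 31, np.float32(0.0), 837), (0.4544, 0.2789, 37, 10, np.float32(81.9), 320)]
dish [(0.6369, 0.2569, 117, 84, np.float32(12.8), 4427), (0.509, 0.2705, 48, 45, np.float32(0.0), 1643), (0.4005, 0.2865, 45, 45, np.float32(90.0), 1667)]
```

View pics/r.png

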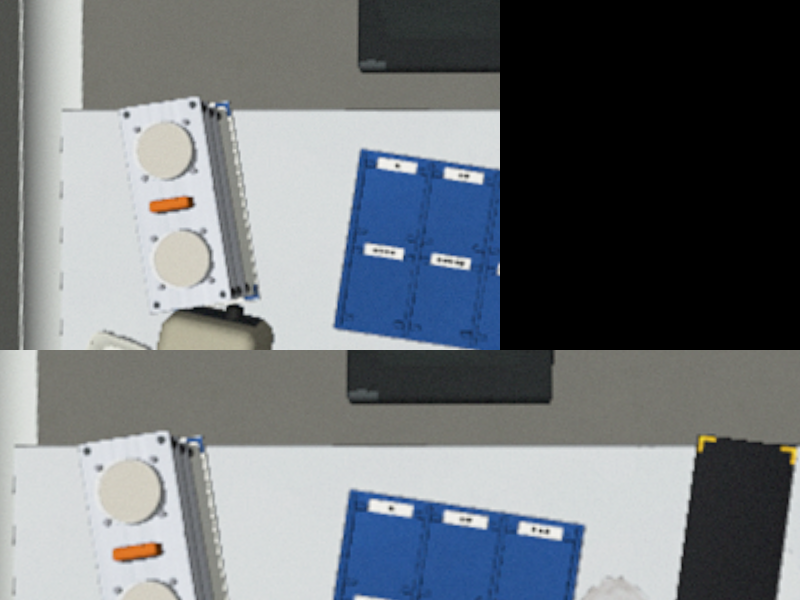

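Two dishes on top. The tray's one-dot pocket is at robot-left/near side, tray yaw about 8.6°, stack about −8°, and pile board about 7.7°. I'll write the move helper and look from close by.

```bash
cat >> h.py <<'E'
import json,os
from scipy.spatial.transform import Rotation as Ro
def down(psi):
    c,s=np.cos(np.radians(psi)),np.sin(np.radians(psi)); return np.array([[-s,c,0],[c,s,0],[0,0,-1.]]).T.T if False else np.column_stack([[-s,c,0],[c,s,0],[0,0,-1]])
def load():
    d=json.load(open("cmd.json")); return np.array(d["p"]),np.array(d["R"])
def plan(*calls):
    """each call: list of (x,y,z,psi,grip,nrows); prints numbers for carry_out, stores resulting commanded pose"""
    p,R=load()
    for call in calls:
        n=0
        for x,y,z,psi,g,k in call:
            d=np.round(R.T@(np.array([x,y,z])-p)*100,2); rv=np.round(Ro.from_matrix(R.T@down(psi)).as_rotvec(degrees=True),1)
            need=max(np.linalg.norm(d)/5,np.linalg.norm(rv)/8.59); n+=k
            print(f"x{k}",[float(v) for v in d]+[float(v) for v in rv]+[g],"far %.1f"%need)
        p=p+R@d/100; R=R@Ro.from_rotvec(rv,degrees=True).as_matrix(); print("-- rows",n)
    json.dump({"p":p.tolist(),"R":R.tolist()},open("cmd.json","w"))
E
python3 - <<'E'
from h import *
import math
# start: use nominal
R=down(72.708+1.146); json.dump({"p":[.16,.552,.188],"R":R.tolist()},open("cmd.json","w"))
print(np.round(R-state()["tcp_rot"],4).max())
print({k:np.round(v,3).tolist() for k,v in camera_model("wrist").items()})
plan([(.455,.279,.30,81.8,1,12)])
E
```

```text
0.0013
{'fx': 338.273, 'fy': 338.273, 'cx': 322.853, 'cy': 241.796, 'xyz': [0.08, 0.574, 0.384], 'rotation': [[0.278, 0.919, 0.28], [0.961, -0.265, -0.082], [-0.001, 0.292, -0.957]]}
x12 [-35.93, -18.02, -11.2, 0.0, 0.0, -7.9, 1] far 8.3
-- rows 12
```

carry_out(rows=[-35.93,-18.02,-11.2,0,0,-7.9,1,-35.93,-18.02,-11.2,0,0,-7.9,1,-35.93,-18.02,-11.2,0,0,-7.9,1,-35.93,-18.02,-11.2,0,0,-7.9,1,-35.93,-18.02,-11.2,0,0,-7.9,1,-35.93,-18.02,-11.2,0,0,-7.9,1,-35.93,-18.02,-11.2,0,0,-7.9,1,-35.93,-18.02,-11.2,0,0,-7.9,1,-35.93,-18.02,-11.2,0,0,-7.9,1,-35.93,-18.02,-11.2,0,0,-7.9,1,-35.93,-18.02,-11.2,0,0,-7.9,1,-35.93,-18.02,-11.2,0,0,-7.9,1])

```text
time: 1.35
position: [0.4539, 0.2799, 0.2992]
tcp_rot: [[-0.99, 0.142, -0.001], [0.142, 0.99, -0.0], [0.001, -0.0, -1.0]]
contact_force: [-0.7, 0.2, -0.5]
opening: 0.0912
gripper_force: 0.0
```

```bash
python3 - <<'E'
from h import *
print(state()["position"],load()[0], state()["contact_force"])
m=camera_model("wrist"); i=snapshot("wrist"); 
cv2.imwrite("pics/w1.png",i[:,:,::-1])
kw=dict(x0=.3,y0=.45,w=350,h=350)
print("bar",blobs(i,m,.13,lambda h,s,v:(h<18)&(s>170)&(v>120),200,**kw))
print("dish",blobs(i,m,.124,lambda h,s,v:(h>8)&(h<35)&(s>20)&(s<90)&(v>170),1200,**kw))
E
```

```text
[0.45387287 0.27992062 0.29918712] [0.45501676 0.2789915  0.3       ] [-0.74656936  0.19641399 -0.53827568]
bar [(0.4508, 0.2802, 38, 11, np.float32(81.0), 352)]
dish [(0.5749, 0.2688, 94, 51, np.float32(81.9), 2829)]
```

View pics/w1.png

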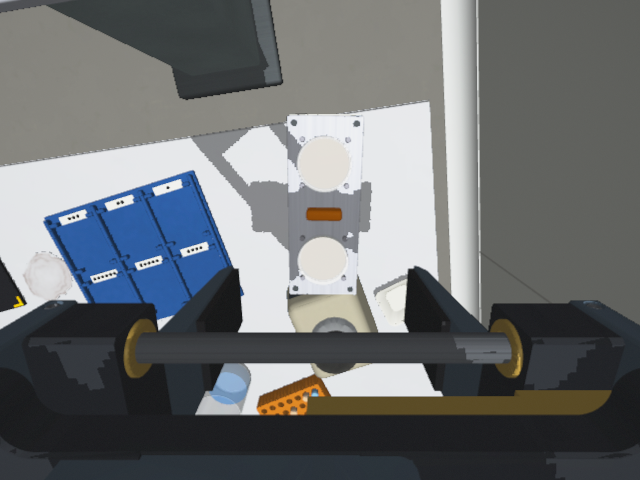

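The wrist view shows the top plate at (325,205): dishes at (324,163) (near one) and (323,260) (far one), bar at (324,214). Fine-fit the dishes and plan the first pick.

```bash
cat >> h.py <<'E'
def dishes(img,m,z,x0=.3,y0=.42,w=280,h=300):
    """cream discs seen at height z (1mm rect), circles r~24-30"""
    r=rect(img,m,z,x0,y0,w,h); hsv=cv2.cvtColor(r,cv2.COLOR_RGB2HSV).astype(int)
    mk=((hsv[...,0]>8)&(hsv[...,0]<35)&(hsv[...,1]>14)&(hsv[...,1]<90)&(hsv[...,2]>120)).astype(np.uint8)
    mk=cv2.morphologyEx(mk,cv2.MORPH_OPEN,cv2.getStructuringElement(cv2.MORPH_ELLIPSE,(15,15)))
    o=[]
    for c in cv2.findContours(mk,cv2.RETR_EXTERNAL,cv2.CHAIN_APPROX_NONE)[0]:
        a=cv2.contourArea(c)
        if a<1000: continue
        (cx,cy),rad=cv2.minEnclosingCircle(c)
        o.append((round(x0+cy/1000,4),round(y0-cx/1000,4),round(rad,1),int(a)))
    return o
E
python3 - <<'E'
from h import *
m=camera_model("wrist"); i=snapshot("wrist"); print(state()["position"])
print(dishes(i,m,.122)); 
mt=camera_model("top"); print(dishes(snapshot("top"),mt,.122))
for u,v in[(324,163),(323,260)]: print(pix2w(u,v,m,.122))
print([pix2w(u,v,m,.108)[:2].round(4) for u,v in[(293,122),(357,123),(293,288),(353,289)]])
E
```

```text
[0.45390753 0.28008529 0.29937996]
[(0.5805, 0.2675, 50.0, 3316)]
[(0.595, 0.2455, 47.7, 2283), (0.5086, 0.2688, 26.0, 1727)]
[0.39598363 0.28845165 0.122     ]
[0.50597617 0.27164522 0.122     ]
[array([0.3492, 0.2612]), array([0.3601, 0.3297]), array([0.5425, 0.2285]), array([0.5545, 0.3027])]
```

```bash
python3 - <<'E'
from h import *
plan([(.3985,.2865,.15,81.7,1,5),(.3985,.2865,.1125,81.7,1,3),(.3985,.2865,.1125,81.7,.6,4)])
E
```

```text
x5 [5.7, -0.07, 15.0, 0.0, 0.0, 0.1, 1] far 3.2
x3 [5.7, -0.07, 18.75, 0.0, 0.0, 0.1, 1] far 3.9
x4 [5.7, -0.07, 18.75, 0.0, 0.0, 0.1, 0.6] far 3.9
-- rows 12
```

carry_out(rows=[5.7,-0.07,15,0,0,0.1,1,5.7,-0.07,15,0,0,0.1,1,5.7,-0.07,15,0,0,0.1,1,5.7,-0.07,15,0,0,0.1,1,5.7,-0.07,15,0,0,0.1,1,5.7,-0.07,18.75,0,0,0.1,1,5.7,-0.07,18.75,0,0,0.1,1,5.7,-0.07,18.75,0,0,0.1,1,5.7,-0.07,18.75,0,0,0.1,0.6,5.7,-0.07,18.75,0,0,0.1,0.6,5.7,-0.07,18.75,0,0,0.1,0.6,5.7,-0.07,18.75,0,0,0.1,0.6], squeeze=15)

```text
time: 2.7
position: [0.3987, 0.287, 0.1129]
tcp_rot: [[-0.989, 0.145, 0.001], [0.145, 0.989, 0.001], [-0.001, 0.001, -1.0]]
contact_force: [-0.3, -0.2, 0.2]
opening: 0.062
gripper_force: 0.0
```

```bash
python3 - <<'E'
from h import *
m=camera_model("wrist"); i=snapshot("wrist"); s=state(); print(s["position"],s["opening"],s["gripper_force"],s["contact_force"]); cv2.imwrite("pics/w2.png",i[:,:,::-1])
print(tray())
E
```

```text
[0.39858727 0.28692135 0.11266685] 0.057784717264728565 0.0 [0.66898232 0.20537085 0.6602531 ]
[(0.5074, -0.0015, 235, 201, np.float32(98.6), 44607)]
```

View pics/w2.png

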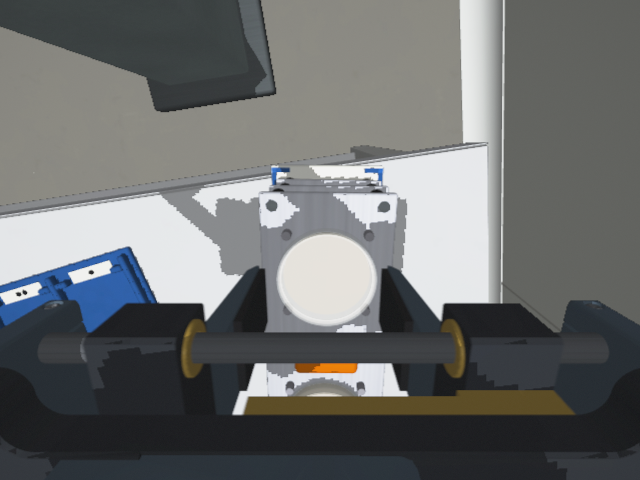

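```bash
python3 - <<'E'
from h import *
s=state(); m=camera_model("wrist")
R=np.array(m["rotation"]);c=np.array(m["xyz"])
def proj(P): q=R.T@(np.array(P)-c); return (m["fx"]*q[0]/q[2]+m["cx"],m["fy"]*q[1]/q[2]+m["cy"])
p=s["position"];Rt=s["tcp_rot"]
print(s["opening"],s["gripper_force"],c)
for d in [(0,0,0),(0,.029,0),(0,-.029,0),(.016,.029,0),(-.016,.029,0)]: print(d,proj(p+Rt@np.array(d)))
for u,v in[(327,279)]: print(pix2w(u,v,m,.124))
E
```

```text
0.055684778109646366 0.0 [0.31578189 0.29778299 0.30932188]
(0, 0, 0) (np.float64(324.5645653848485), np.float64(277.3547754282912))
(0, 0.029, 0) (np.float64(370.71369448305563), np.float64(277.36156405138667))
(0, -0.029, 0) (np.float64(278.4128230387737), np.float64(277.34798642078215))
(0.016, 0.029, 0) (np.float64(371.7934749714034), np.float64(253.25798458791766))
(-0.016, 0.029, 0) (np.float64(369.6802934238572), np.float64(300.4298309971418))
[0.39492444 0.28876908 0.124     ]
```

carry_out(rows=[0,0,0,0,0,0,0.6,0,0,0,0,0,0,0.6,0,0,0,0,0,0,0.6])

```text
time: 3.1
position: [0.3984, 0.2868, 0.1122]
tcp_rot: [[-0.989, 0.145, -0.0], [0.145, 0.989, 0.0], [0.0, 0.0, -1.0]]
contact_force: [-0.3, -0.3, 1.0]
opening: 0.0547
gripper_force: 0.0
```

```bash
python3 - <<'E'
from h import *
a=snapshot("wrist")[150:420,180:480]; b=snapshot("scene")[150:260,170:320]
o=np.zeros((540,800,3),np.uint8); o[:,:]=0
o[:432,:480]=cv2.resize(a,None,fx=1.6,fy=1.6); o[:235,480:800]=cv2.resize(b,(320,235)); cv2.imwrite("pics/w3.png",o[:,:,::-1]); s=state(); print(s["opening"],s["gripper_force"])
E
```

```text
0.05453929219503842 0.0
```

View pics/w3.png

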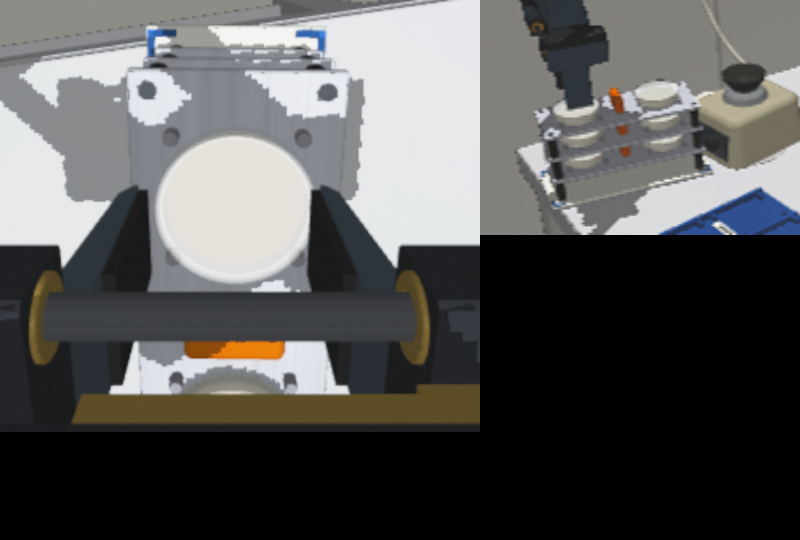

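The scene crop shows six dishes on three levels, with the fingers flanking the near top dish. No grip force is read yet, so I'll close further and look at the reading.

carry_out(rows=[0,0,0,0,0,0,0.5,0,0,0,0,0,0,0.5,0,0,0,0,0,0,0.5], squeeze=15)

```text
time: 3.5
position: [0.3984, 0.2868, 0.1122]
tcp_rot: [[-0.989, 0.145, -0.0], [0.145, 0.989, 0.0], [0.0, 0.0, -1.0]]
contact_force: [0.4, -0.2, 0.1]
opening: 0.0454
gripper_force: 0.0
```

```bash
python3 - <<'E'
from h import *
a=snapshot("wrist")[220:360,220:440]; cv2.imwrite("pics/w4.png",cv2.resize(a,None,fx=2,fy=2)[:,:,::-1]); s=state(); print(s["opening"],s["gripper_force"],s["contact_force"],s["wrist_torque"])
E
```

```text
0.04559379682859146 0.0 [-0.54140322  0.41706413  0.76244223] [ 0.05336198 -0.03260102  0.02179484]
```

View pics/w4.png

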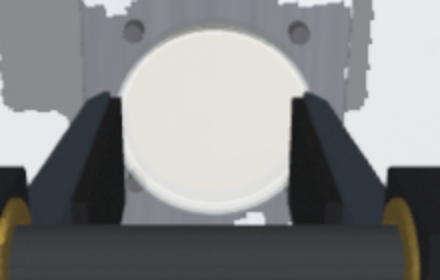

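The closed fingers overlap the dish's rim, so the tips are above it. I'll check the true tip height in the scene camera, with the reported TCP marked.

```bash
python3 - <<'E'
from h import *
s=state(); m=camera_model("scene"); i=snapshot("scene")
R=np.array(m["rotation"]);c=np.array(m["xyz"]);p=s["position"];Rt=s["tcp_rot"]
def proj(P): q=R.T@(np.array(P)-c); return np.array([m["fx"]*q[0]/q[2]+m["cx"],m["fy"]*q[1]/q[2]+m["cy"]])
o=np.array([170,140]);k=5
a=cv2.resize(i[140:260,170:330],None,fx=k,fy=k,interpolation=cv2.INTER_CUBIC)
for y in(-.023,.023):
  for h,col in((0,(255,0,0)),(.02,(0,255,0)),(.04,(0,0,255))):
    q=(proj(p+Rt@np.array([0,y,-h]))-o)*k; cv2.circle(a,tuple(int(v) for v in q),3,col,-1)
# expected deck corners of the three plates
c0=np.array([.453,.2793]);th=np.radians(-8.3)
for z in(.108,.074,.040,.006):
  for X,Y in((-.042,-.106),(.042,-.106),(-.042,.106),(.042,.106)):
    w=c0+np.array([np.cos(th)*Y-np.sin(th)*-X*-1*-1*0,0])*0+np.array([np.cos(th)*Y+np.sin(th)*X,np.sin(th)*Y-np.cos(th)*X])
    q=(proj([*w,z])-o)*k; cv2.circle(a,tuple(int(v) for v in q),3,(255,255,0),-1)
cv2.imwrite("pics/s5.png",a[:,:,::-1])
E
```

```text
(no output)
```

View pics/s5.png

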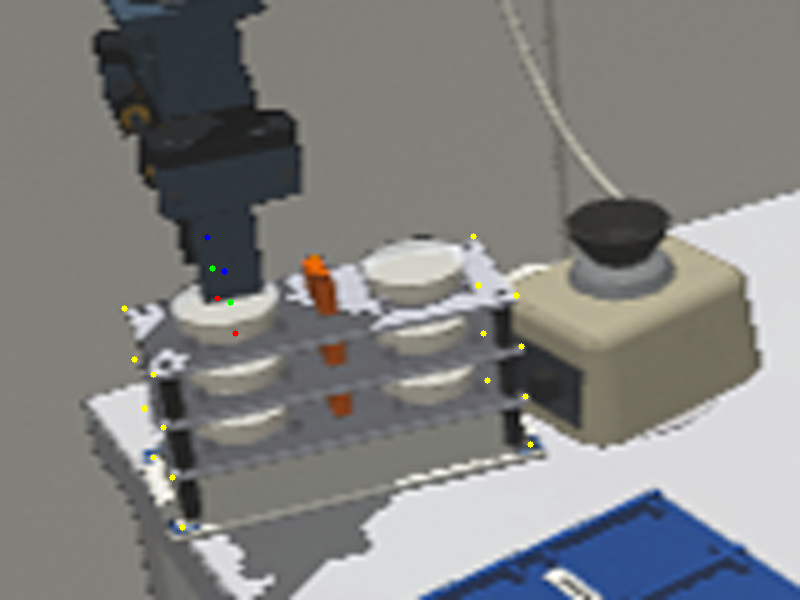

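The stack's corners match the model (top deck at z=0.108). The visible fingertips end about 20 mm above the reported TCP, so the tip is off by that much and I have to go lower, carefully by feel.

carry_out(rows=[0,0,0,0,0,0,1,0,0,0,0,0,0,1,0,0,0,0,0,0,1,0,0,0.4,0,0,0,1,0,0,0.8,0,0,0,1,0,0,1.2,0,0,0,1,0,0,1.5,0,0,0,1,0,0,1.5,0,0,0,1], squeeze=15)

```text
time: 4.4
position: [0.398, 0.2866, 0.0966]
tcp_rot: [[-0.989, 0.145, -0.001], [0.145, 0.989, -0.001], [0.001, -0.001, -1.0]]
contact_force: [0.2, 0.4, -1.6]
opening: 0.0916
gripper_force: 0.0
```

carry_out(rows=[0,0,0,0,0,0,0.6,0,0,0,0,0,0,0.6,0,0,0,0,0,0,0.6,0,0,0,0,0,0,0.6,0,0,0,0,0,0,0.6])

```text
time: 4.9
position: [0.3987, 0.2871, 0.0978]
tcp_rot: [[-0.989, 0.145, 0.001], [0.145, 0.989, 0.001], [-0.001, 0.001, -1.0]]
contact_force: [0.1, -0.4, 2.9]
opening: 0.0558
gripper_force: 1.4
```

carry_out(rows=[0,0,0,0,0,0,1,0,0,0,0,0,0,1,0,0,0,0,0,0,1,0,0,0.3,0,0,0,1,0,0,0.6,0,0,0,1,0,0,0.6,0,0,0,1])

```text
time: 5.5
position: [0.398, 0.2865, 0.0906]
tcp_rot: [[-0.989, 0.145, -0.001], [0.145, 0.989, -0.001], [0.001, -0.001, -1.0]]
contact_force: [0.8, 0.1, -0.2]
opening: 0.0911
gripper_force: 0.0
```

carry_out(rows=[0,0,0,0,0,0,0.6,0,0,0,0,0,0,0.6,0,0,0,0,0,0,0.6,0,0,0,0,0,0,0.6,0,0,0,0,0,0,0.6])

```text
time: 6.0
position: [0.3985, 0.287, 0.0914]
tcp_rot: [[-0.989, 0.145, 0.0], [0.145, 0.989, 0.0], [-0.0, 0.001, -1.0]]
contact_force: [-0.8, 1.2, -0.3]
opening: 0.0594
gripper_force: 15.0
```

Gripped at 15 N with the reported TCP 17 mm below the dish base, so the finger-tip offset is about 20 mm. Now lift and carry to pocket 1.

```bash
python3 - <<'E'
from h import *
p,R=load(); json.dump({"p":[p[0],p[1],p[2]-.021],"R":R.tolist()},open("cmd.json","w")); print(p)
plan([(.3985,.2865,.14,81.7,.6,2),(.448,.066,.14,8.6,.6,10)])
E
```

```text
[0.39850566 0.28647388 0.1125    ]
x2 [0.0, 0.0, -4.85, 0.0, 0.0, -0.0, 0.6] far 1.0
x10 [-8.1, -21.1, -4.85, 0.0, 0.0, 73.1, 0.6] far 8.5
-- rows 12
```

carry_out(rows=[0,0,-4.85,0,0,0,0.6,0,0,-4.85,0,0,0,0.6,-8.1,-21.1,-4.85,0,0,73.1,0.6,-8.1,-21.1,-4.85,0,0,73.1,0.6,-8.1,-21.1,-4.85,0,0,73.1,0.6,-8.1,-21.1,-4.85,0,0,73.1,0.6,-8.1,-21.1,-4.85,0,0,73.1,0.6,-8.1,-21.1,-4.85,0,0,73.1,0.6,-8.1,-21.1,-4.85,0,0,73.1,0.6,-8.1,-21.1,-4.85,0,0,73.1,0.6,-8.1,-21.1,-4.85,0,0,73.1,0.6,-8.1,-21.1,-4.85,0,0,73.1,0.6])

```text
time: 7.2
position: [0.4478, 0.0662, 0.1396]
tcp_rot: [[-0.149, 0.989, 0.0], [0.989, 0.149, 0.0], [0.0, 0.0, -1.0]]
contact_force: [0.1, -0.9, -0.1]
opening: 0.0597
gripper_force: 15.0
```

```bash
python3 - <<'E'
from h import *
s=state(); print(s["position"],load()[0],s["opening"],s["gripper_force"],s["contact_force"])
m=camera_model("wrist"); i=snapshot("wrist"); j=snapshot("top")
r=rect(i,m,.012,.35,.2,400,300)
cv2.imwrite("pics/w6.png",np.hstack([cv2.resize(i,(400,300)),r])[:,:,::-1]); print(tray(j), blobs(i,m,.012,BLUE,5000))
E
```

```text
[0.44784386 0.06619187 0.13957597] [0.44802106 0.06595126 0.14      ] 0.05966053922678418 15.000421553850174 [ 0.11500365 -0.92769386 -0.101727  ]
[(0.5074, -0.0017, 235, 201, np.float32(98.7), 30246)] [(0.4973, 0.045, 199, 144, np.float32(8.6), 17447)]
```

View pics/w6.png

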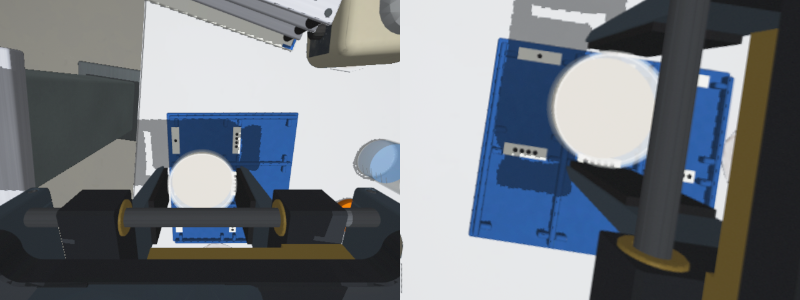

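The dish is held, and the tray's corner in the wrist view agrees with the top-camera pose to within a millimetre or so. Lower it, release and rise.

carry_out(rows=[0,0,5,0,0,0,0.6,0,0,10,0,0,0,0.6,0,0,13.5,0,0,0,0.6,0,0,14.6,0,0,0,0.6,0,0,14.9,0,0,0,0.6,0,0,14.9,0,0,0,0.6])

```text
time: 7.9
position: [0.4491, 0.0665, -0.0084]
tcp_rot: [[-0.149, 0.989, 0.002], [0.989, 0.149, 0.0], [0.0, 0.002, -1.0]]
contact_force: [0.3, 0.1, -1.0]
opening: 0.0592
gripper_force: 15.0
```

```bash
python3 - <<'E'
from h import *
p,R=load(); p[2]-=.149; json.dump({"p":p.tolist(),"R":R.tolist()},open("cmd.json","w"))
s=state(); print(s["position"],p,s["opening"],s["gripper_force"],s["contact_force"])
# next: release, rise, go to far top dish
a,b=.453+.056*.9896,.2793-.056*.1444
print(a,b)
plan([(p[0],p[1],p[2],8.6,.8,3),(p[0],p[1],.06,8.6,.8,2),(p[0],p[1],.13,8.6,.8,2)],[(a+.0005,b-.0005,.14,81.7,1,9),(a+.0005,b-.0005,.115,81.7,1,2),],[(a+.0005,b-.0005,.0905,81.7,1,2),(a+.0005,b-.0005,.0905,81.7,.6,5)])
E
```

```text
[ 0.44910201  0.06648513 -0.00842373] [ 0.44802106  0.06595126 -0.009     ] 0.05920554643444521 14.999511390924454 [ 0.27113801  0.0992011  -1.03584458]
0.5084176 0.2712136
x3 [0.0, 0.0, 0.0, 0.0, 0.0, -0.0, 0.8] far 0.0
x2 [0.0, 0.0, -6.9, 0.0, 0.0, -0.0, 0.8] far 1.4
x2 [0.0, 0.0, -13.9, 0.0, 0.0, -0.0, 0.8] far 2.8
-- rows 7
x9 [19.34, 9.07, -1.0, 0.0, 0.0, -73.1, 1] far 8.5
x2 [19.34, 9.07, 1.5, 0.0, 0.0, -73.1, 1] far 8.5
-- rows 11
x2 [0.0, 0.0, 2.45, 0.0, 0.0, -0.0, 1] far 0.5
x5 [0.0, 0.0, 2.45, 0.0, 0.0, -0.0, 0.6] far 0.5
-- rows 7
```

carry_out(rows=[0,0,0,0,0,0,0.8,0,0,0,0,0,0,0.8,0,0,0,0,0,0,0.8,0,0,-6.9,0,0,0,0.8,0,0,-6.9,0,0,0,0.8,0,0,-13.9,0,0,0,0.8,0,0,-13.9,0,0,0,0.8])

```text
time: 8.6
position: [0.4501, 0.0666, 0.1341]
tcp_rot: [[-0.149, 0.989, 0.008], [0.989, 0.149, 0.001], [-0.0, 0.008, -1.0]]
contact_force: [1.4, 0.1, -0.2]
opening: 0.0727
gripper_force: 0.0
```

carry_out(rows=[19.34,9.07,-1,0,0,-73.1,1,19.34,9.07,-1,0,0,-73.1,1,19.34,9.07,-1,0,0,-73.1,1,19.34,9.07,-1,0,0,-73.1,1,19.34,9.07,-1,0,0,-73.1,1,19.34,9.07,-1,0,0,-73.1,1,19.34,9.07,-1,0,0,-73.1,1,19.34,9.07,-1,0,0,-73.1,1,19.34,9.07,-1,0,0,-73.1,1,19.34,9.07,1.5,0,0,-73.1,1,19.34,9.07,1.5,0,0,-73.1,1])

```text
time: 9.7
position: [0.5068, 0.2701, 0.1127]
tcp_rot: [[-0.989, 0.145, -0.005], [0.145, 0.989, -0.002], [0.004, -0.003, -1.0]]
contact_force: [-0.2, -0.2, -0.5]
opening: 0.0908
gripper_force: 0.0
```

```bash
cat >> h.py <<'E'
def traydish(j=None):
    m=camera_model("top"); j=snapshot("top") if j is None else j
    return tray(j), dishes(j,m,.02,.38,.13,270,260)
E
python3 - <<'E'
from h import *
s=state(); print(s["position"],s["contact_force"]); print(traydish())
m=camera_model("wrist"); i=snapshot("wrist"); print(dishes(i,m,.122))
E
```

```text
[0.50684774 0.27005166 0.11274573] [-0.19974218 -0.18305752 -0.46362175]
([(0.5074, -0.0015, 235, 201, np.float32(98.6), 41529)], [])
[]
```

carry_out(rows=[0,0,2.45,0,0,0,1,0,0,2.45,0,0,0,1,0,0,2.45,0,0,0,0.6,0,0,2.45,0,0,0,0.6,0,0,2.45,0,0,0,0.6,0,0,2.45,0,0,0,0.6,0,0,2.45,0,0,0,0.6])

```text
time: 10.5
position: [0.5092, 0.2712, 0.0909]
tcp_rot: [[-0.989, 0.145, 0.001], [0.145, 0.989, 0.001], [-0.001, 0.001, -1.0]]
contact_force: [0.2, 0.1, 2.7]
opening: 0.0595
gripper_force: 15.0
```

```bash
python3 - <<'E'
from h import *
s=state(); print(s["position"],load()[0],s["opening"],s["gripper_force"],s["contact_force"])
m=camera_model("top"); j=snapshot("top"); r=rect(j,m,.02,.38,.13,270,260); h=cv2.cvtColor(r,cv2.COLOR_RGB2HSV)
print(h[68:70,50:80:6].tolist(), h[40:100:6,64].tolist())
T=(.5074,-.0016); c,sn=np.cos(np.radians(8.6)),np.sin(np.radians(8.6))
def pk(n): X=(-.049,.049)[(n-1)//3];Y=(.076,0,-.076)[(n-1)%3]; return T[0]+c*X-sn*Y,T[1]+sn*X+c*Y
x,y=pk(2); p=load()[0]; print(pk(1),pk(2))
plan([(p[0],p[1],.14,81.7,.6,2),(x-.0005,y,.14,8.6,.6,10)],[(x-.0005,y,.04,8.6,.6,2),(x-.0005,y,.005,8.6,.6,1),(x-.0005,y,-.0095,8.6,.6,3),(x-.0005,y,-.0095,8.6,.8,3),(x-.0005,y,.04,8.6,.8,1),(x-.0005,y,.13,8.6,.8,2)])
E
```

```text
[0.50918431 0.27120277 0.0909198 ] [0.50894553 0.27069075 0.0905    ] 0.0594629698900012 15.000543147325516 [0.2496242  0.14865916 2.69447919]
[[[18, 13, 228], [23, 13, 228], [21, 15, 228], [21, 15, 227], [23, 15, 226]], [[18, 13, 228], [25, 13, 228], [20, 13, 228], [21, 16, 228], [23, 15, 226]]] [[108, 147, 180], [23, 14, 230], [24, 16, 227], [23, 13, 227], [21, 15, 227], [21, 15, 228], [23, 15, 226], [24, 16, 228], [21, 15, 227], [24, 17, 228]]
(np.float64(0.44758625122697476), np.float64(0.06621825313083067)) (np.float64(0.4589509373286967), np.float64(-0.008927231828741767))
x2 [0.0, 0.0, -4.95, 0.0, 0.0, -0.0, 0.6] far 1.0
x10 [0.94, -28.4, -4.95, 0.0, 0.0, 73.1, 0.6] far 8.5
-- rows 12
x2 [0.0, 0.0, 10.0, 0.0, 0.0, -0.0, 0.6] far 2.0
x1 [0.0, 0.0, 13.5, 0.0, 0.0, -0.0, 0.6] far 2.7
x3 [0.0, 0.0, 14.95, 0.0, 0.0, -0.0, 0.6] far 3.0
x3 [0.0, 0.0, 14.95, 0.0, 0.0, -0.0, 0.8] far 3.0
x1 [0.0, 0.0, 10.0, 0.0, 0.0, -0.0, 0.8] far 2.0
x2 [0.0, 0.0, 1.0, 0.0, 0.0, -0.0, 0.8] far 0.2
-- rows 12
```

carry_out(rows=[0,0,-4.95,0,0,0,0.6,0,0,-4.95,0,0,0,0.6,0.94,-28.4,-4.95,0,0,73.1,0.6,0.94,-28.4,-4.95,0,0,73.1,0.6,0.94,-28.4,-4.95,0,0,73.1,0.6,0.94,-28.4,-4.95,0,0,73.1,0.6,0.94,-28.4,-4.95,0,0,73.1,0.6,0.94,-28.4,-4.95,0,0,73.1,0.6,0.94,-28.4,-4.95,0,0,73.1,0.6,0.94,-28.4,-4.95,0,0,73.1,0.6,0.94,-28.4,-4.95,0,0,73.1,0.6,0.94,-28.4,-4.95,0,0,73.1,0.6])

```text
time: 11.75
position: [0.4582, -0.0088, 0.1396]
tcp_rot: [[-0.149, 0.989, 0.0], [0.989, 0.149, 0.0], [0.0, 0.0, -1.0]]
contact_force: [0.6, -0.0, -0.5]
opening: 0.0593
gripper_force: 15.0
```

```bash
cat >> h.py <<'E'
def traydish(j=None):
    m=camera_model("top"); j=snapshot("top") if j is None else j
    t=tray(j); r=rect(j,m,.02,.36,.17,350,300); g=cv2.cvtColor(r,cv2.COLOR_RGB2HSV).astype(int)
    mk=((g[...,1]<40)&(g[...,2]>190)&(g[...,0]>10)&(g[...,0]<35)).astype(np.uint8)
    mk=cv2.morphologyEx(mk,cv2.MORPH_OPEN,cv2.getStructuringElement(cv2.MORPH_ELLIPSE,(25,25)))
    o=[]
    for c in cv2.findContours(mk,cv2.RETR_EXTERNAL,cv2.CHAIN_APPROX_NONE)[0]:
        (cx,cy),rad=cv2.minEnclosingCircle(c); o.append((round(.36+cy/1000,4),round(.17-cx/1000,4),round(rad,1)))
    return t,o
def st():
    s=state(); print("t",round(s["time"],2),s["position"].round(4),"cmd",load()[0].round(4),"open",round(s["opening"],4),"F",round(s["gripper_force"],1),s["contact_force"].round(1))
def pk(n,T,yaw):
    c,sn=np.cos(np.radians(yaw)),np.sin(np.radians(yaw))
    X=(-.049,.049)[(n-1)//3];Y=(.076,0,-.076)[(n-1)%3]; return T[0]+c*X-sn*Y,T[1]+sn*X+c*Y
E
python3 - <<'E'
from h import *
st(); print(traydish())
E
```

```text
t 11.75 [ 0.4582 -0.0088  0.1396] cmd [ 0.4584 -0.0089  0.13  ] open 0.0593 F 15.0 [ 0.6 -0.  -0.5]
([], [])
```

carry_out(rows=[0,0,10,0,0,0,0.6,0,0,10,0,0,0,0.6,0,0,13.5,0,0,0,0.6,0,0,14.95,0,0,0,0.6,0,0,14.95,0,0,0,0.6,0,0,14.95,0,0,0,0.6,0,0,14.95,0,0,0,0.8,0,0,14.95,0,0,0,0.8,0,0,14.95,0,0,0,0.8,0,0,10,0,0,0,0.8,0,0,1,0,0,0,0.8,0,0,1,0,0,0,0.8])

```text
time: 13.0
position: [0.4589, -0.0086, 0.1327]
tcp_rot: [[-0.149, 0.989, 0.003], [0.989, 0.149, -0.0], [-0.0, 0.003, -1.0]]
contact_force: [1.2, -0.7, 0.2]
opening: 0.0728
gripper_force: 0.0
```

```bash
python3 - <<'E'
from h import *
st()
# now plate 1: bar at stack centre, psi along plate y (-8.3), half open; tip target just above deck .108 -> tcp .0915
x,y=.4535,.279
plan([(x,y,.17,-8.3,.6,8)],[(x,y,.12,-8.3,.6,2),(x,y,.0945,-8.3,.6,2)])
E
```

```text
t 13.0 [ 0.4589 -0.0086  0.1327] cmd [ 0.4584 -0.0089  0.13  ] open 0.0728 F 0.0 [ 1.2 -0.7  0.2]
x8 [28.55, 3.8, -4.0, 0.0, 0.0, 16.9, 0.6] far 5.8
-- rows 8
x2 [-0.0, -0.0, 5.0, 0.0, 0.0, -0.0, 0.6] far 1.0
x2 [-0.0, -0.0, 7.55, 0.0, 0.0, -0.0, 0.6] far 1.5
-- rows 4
```

carry_out(rows=[28.55,3.8,-4,0,0,16.9,0.6,28.55,3.8,-4,0,0,16.9,0.6,28.55,3.8,-4,0,0,16.9,0.6,28.55,3.8,-4,0,0,16.9,0.6,28.55,3.8,-4,0,0,16.9,0.6,28.55,3.8,-4,0,0,16.9,0.6,28.55,3.8,-4,0,0,16.9,0.6,28.55,3.8,-4,0,0,16.9,0.6])

```text
time: 13.8
position: [0.4531, 0.2804, 0.1699]
tcp_rot: [[0.142, 0.99, 0.0], [0.99, -0.142, -0.0], [0.0, 0.0, -1.0]]
contact_force: [-0.5, -0.2, 0.4]
opening: 0.0545
gripper_force: 0.0
```

```bash
python3 - <<'E'
from h import *
st(); print(traydish())
m=camera_model("wrist"); i=snapshot("wrist"); ORG=lambda h,s,v:(h<18)&(s>170)&(v>60)
print("bar",blobs(i,m,.13,ORG,150,x0=.35,y0=.40,w=220,h=220))
t=snapshot("top"); mt=camera_model("top"); print(blobs(t,mt,.13,ORG,150,x0=.35,y0=.40,w=220,h=220))
E
```

```text
t 13.8 [0.4531 0.2804 0.1699] cmd [0.4535 0.279  0.0945] open 0.0545 F 0.0 [-0.5 -0.2  0.4]
([(0.5073, -0.0015, 235, 201, np.float32(98.7), 38155)], [(0.4607, -0.006, 27.3), (0.4514, 0.0661, 27.2)])
bar [(0.45, 0.2804, 42, 11, np.float32(81.3), 392)]
[(0.4518, 0.2746, 38, 11, np.float32(80.5), 324)]
```

carry_out(rows=[0,-0.1,5,0,0,0,0.6,0,-0.1,5,0,0,0,0.6,0,-0.1,7.55,0,0,0,0.6,0,-0.1,7.55,0,0,0,0.6,0,-0.1,7.55,0,0,0,0.05,0,-0.1,7.55,0,0,0,0.05,0,-0.1,7.55,0,0,0,0.05,0,-0.1,7.55,0,0,0,0.05,0,-0.1,7.55,0,0,0,0.05,0,-0.1,7.55,0,0,0,0.05], squeeze=30)

```text
time: 14.95
position: [0.4518, 0.2797, 0.0945]
tcp_rot: [[0.146, 0.989, -0.001], [0.989, -0.146, 0.0], [0.0, -0.001, -1.0]]
contact_force: [-0.6, -0.0, 2.9]
opening: 0.0117
gripper_force: 30.0
```

```bash
python3 - <<'E'
from h import *
p,R=load(); p=p+R@[0,-.001,0]; json.dump({"p":p.tolist(),"R":R.tolist()},open("cmd.json","w"))
st(); m=camera_model("wrist"); i=snapshot("wrist")
print(blobs(i,m,.13,lambda h,s,v:(h<18)&(s>170)&(v>60),100,x0=.35,y0=.40,w=220,h=220))
b=blobs(snapshot("top"),camera_model("top"),.006,lambda h,s,v:(v<60)|((h>18)&(h<32)&(s>150)),10000,x0=.3,y0=-.15,w=250,h=300); print(b)
cv2.imwrite("pics/w7.png",i[:,:,::-1])
E
```

```text
t 14.95 [0.4518 0.2797 0.0945] cmd [0.4525 0.2792 0.0945] open 0.0117 F 30.0 [-0.6 -0.   2.9]
[(0.4519, 0.2824, 42, 12, np.float32(81.3), 432)]
[(0.4514, -0.2829, 225, 98, np.float32(7.7), 21394)]
```

View pics/w7.png

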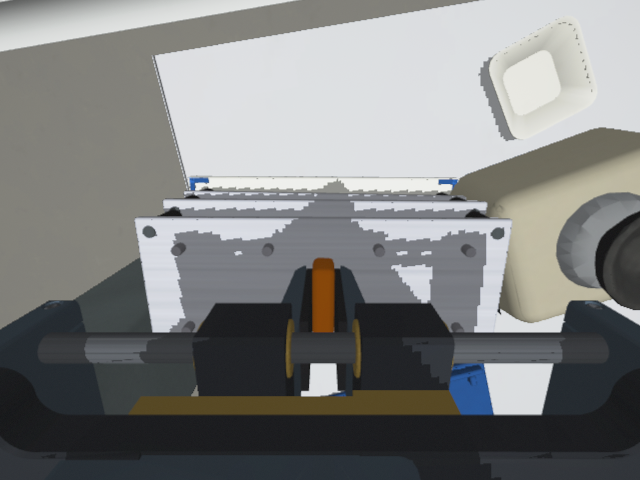

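Bar held at 11.7 mm, plate parallel to the gripper. Carry plate 1 to above the pile board.

```bash
python3 - <<'E'
from h import *
p,R=load()
plan([(p[0],p[1],.17,-8.3,.05,3),(.452,-.05,.17,-8.3,.05,8)],[(.452,-.283,.15,7.7,.05,8)])
E
```

```text
x3 [0.0, 0.0, -7.55, 0.0, 0.0, -0.0, 0.05] far 1.5
x8 [-32.58, 4.72, -7.55, 0.0, 0.0, -0.0, 0.05] far 6.8
-- rows 11
x8 [-23.05, 3.39, 2.0, 0.0, 0.0, -16.0, 0.05] far 4.7
-- rows 8
```

carry_out(rows=[0,0,-4,0,0,0,0.05,0,0,-7.55,0,0,0,0.05,0,0,-7.55,0,0,0,0.05,-32.58,4.72,-7.55,0,0,0,0.05,-32.58,4.72,-7.55,0,0,0,0.05,-32.58,4.72,-7.55,0,0,0,0.05,-32.58,4.72,-7.55,0,0,0,0.05,-32.58,4.72,-7.55,0,0,0,0.05,-32.58,4.72,-7.55,0,0,0,0.05,-32.58,4.72,-7.55,0,0,0,0.05,-32.58,4.72,-7.55,0,0,0,0.05], squeeze=40)

```text
time: 16.15
position: [0.451, -0.053, 0.1684]
tcp_rot: [[0.15, 0.989, -0.002], [0.989, -0.15, -0.001], [-0.002, -0.002, -1.0]]
contact_force: [-0.1, -0.8, -1.1]
opening: 0.0115
gripper_force: 40.0
```

carry_out(rows=[-23.05,3.39,2,0,0,-16,0.05,-23.05,3.39,2,0,0,-16,0.05,-23.05,3.39,2,0,0,-16,0.05,-23.05,3.39,2,0,0,-16,0.05,-23.05,3.39,2,0,0,-16,0.05,-23.05,3.39,2,0,0,-16,0.05,-23.05,3.39,2,0,0,-16,0.05,-23.05,3.39,2,0,0,-16,0.05])

```text
time: 16.95
position: [0.4517, -0.281, 0.1489]
tcp_rot: [[-0.134, 0.991, -0.001], [0.991, 0.134, 0.002], [0.002, -0.001, -1.0]]
contact_force: [-0.9, -0.7, -2.0]
opening: 0.0113
gripper_force: 40.0
```

```bash
python3 - <<'E'
from h import *
st(); m=camera_model("wrist"); i=snapshot("wrist")
print(blobs(i,m,.144+.0,lambda h,s,v:(h<18)&(s>170)&(v>60),100,x0=.3,y0=-.15,w=300,h=300))
print(blobs(i,m,.006,lambda h,s,v:(h>18)&(h<32)&(s>150)&(v>120),20,x0=.3,y0=-.15,w=300,h=300))
r=rect(i,m,.006,.3,-.15,300,300); cv2.imwrite("pics/w8.png",np.hstack([cv2.resize(i,(400,300)),r])[:,:,::-1])
E
```

```text
t 16.95 [ 0.4517 -0.281   0.1489] cmd [ 0.452 -0.283  0.15 ] open 0.0113 F 40.0 [-0.9 -0.7 -2. ]
[(0.4533, -0.2978, 53, 15, np.float32(97.6), 690)]
[(0.5475, -0.2255, 15, 7, np.float32(0.0), 84), (0.3355, -0.2585, 13, 5, np.float32(90.0), 56)]
```

View pics/w8.png

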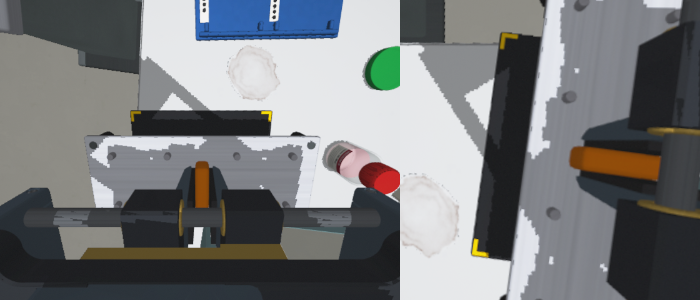

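The held plate is right over the black board; board corners at rect (100,33) and (73,257) put its centre near (0.4505,−0.285). Lower it.

carry_out(rows=[-0.35,-0.15,4,0,0,0,0.05,-0.35,-0.15,8,0,0,0,0.05,-0.35,-0.15,10.5,0,0,0,0.05,-0.35,-0.15,11.7,0,0,0,0.05,-0.35,-0.15,12.1,0,0,0,0.05,-0.35,-0.15,12.3,0,0,0,0.05,-0.35,-0.15,12.3,0,0,0,0.05])

```text
time: 17.7
position: [0.4519, -0.2866, 0.0278]
tcp_rot: [[-0.134, 0.991, 0.002], [0.991, 0.134, -0.001], [-0.002, 0.002, -1.0]]
contact_force: [0.3, 0.2, -2.4]
opening: 0.0116
gripper_force: 40.0
```

```bash
cat >> h.py <<'E'
def moved(x,y,z):
    p,R=load(); p=p+R@np.array([x,y,z])/100; json.dump({"p":p.tolist(),"R":R.tolist()},open("cmd.json","w"))
E
python3 - <<'E'
from h import *
moved(-.35,-.15,12.3); st()
E
```

```text
t 17.7 [ 0.4519 -0.2866  0.0278] cmd [ 0.451  -0.2867  0.027 ] open 0.0116 F 40.0 [ 0.3  0.2 -2.4]
```

carry_out(rows=[0,0,0.1,0,0,0,0.05,0,0,0.15,0,0,0,0.05,0,0,0.15,0,0,0,0.05])

```text
time: 18.0
position: [0.4519, -0.2869, 0.0266]
tcp_rot: [[-0.133, 0.991, 0.002], [0.991, 0.133, -0.001], [-0.002, 0.002, -1.0]]
contact_force: [0.2, 1.1, 5.7]
opening: 0.0123
gripper_force: 40.0
```

```bash
python3 - <<'E'
from h import *
moved(0,0,.15); st()
p,R=load(); x,y=.452,.2805; c,s=.9896,-.1444
n=(x-.056*c,y-.056*s)
plan([(p[0],p[1],p[2],7.7,.4,3),(p[0],p[1],.09,7.7,.6,2),(.44,-.22,.14,7.7,1,2),(.41,-.05,.14,50,1,5)],
 [(n[0],n[1],.13,81.7,1,9),(n[0],n[1],.075,81.7,1,3)])
E
```

```text
t 18.0 [ 0.4519 -0.2869  0.0266] cmd [ 0.451  -0.2867  0.0255] open 0.0123 F 40.0 [0.2 1.1 5.7]
x3 [0.0, 0.0, 0.0, 0.0, 0.0, -0.0, 0.4] far 0.0
x2 [0.0, 0.0, -6.45, 0.0, 0.0, -0.0, 0.6] far 1.3
x2 [6.75, -0.2, -11.45, 0.0, 0.0, -0.0, 1] far 2.7
x5 [24.0, -0.91, -11.45, 0.0, 0.0, -42.3, 1] far 5.3
-- rows 12
x9 [22.82, 25.06, 1.0, 0.0, 0.0, -31.7, 1] far 6.8
x3 [22.82, 25.06, 6.5, 0.0, 0.0, -31.7, 1] far 6.9
-- rows 12
```

carry_out(rows=[0,0,0,0,0,0,0.4,0,0,0,0,0,0,0.4,0,0,0,0,0,0,0.4,0,0,-4,0,0,0,0.4,0,0,-6.45,0,0,0,0.6,6.75,-0.2,-11.45,0,0,0,1,6.75,-0.2,-11.45,0,0,0,1,24,-0.91,-11.45,0,0,-42.3,1,24,-0.91,-11.45,0,0,-42.3,1,24,-0.91,-11.45,0,0,-42.3,1,24,-0.91,-11.45,0,0,-42.3,1,24,-0.91,-11.45,0,0,-42.3,1], squeeze=15)

```text
time: 19.2
position: [0.4087, -0.047, 0.1396]
tcp_rot: [[-0.772, 0.636, -0.001], [0.636, 0.772, 0.001], [0.001, 0.0, -1.0]]
contact_force: [0.8, -1.6, 1.0]
opening: 0.0912
gripper_force: 0.0
```

carry_out(rows=[22.82,25.06,1,0,0,-31.7,1,22.82,25.06,1,0,0,-31.7,1,22.82,25.06,1,0,0,-31.7,1,22.82,25.06,1,0,0,-31.7,1,22.82,25.06,1,0,0,-31.7,1,22.82,25.06,1,0,0,-31.7,1,22.82,25.06,1,0,0,-31.7,1,22.82,25.06,1,0,0,-31.7,1,22.82,25.06,1,0,0,-31.7,1,22.82,25.06,6.5,0,0,-31.7,1,22.82,25.06,6.5,0,0,-31.7,1,22.82,25.06,6.5,0,0,-31.7,1])

```text
time: 20.4
position: [0.3957, 0.2871, 0.0741]
tcp_rot: [[-0.989, 0.147, -0.003], [0.147, 0.989, -0.002], [0.003, -0.003, -1.0]]
contact_force: [0.7, -0.4, 0.3]
opening: 0.0914
gripper_force: 0.0
```

```bash
python3 - <<'E'
from h import *
st(); print(traydish())
t=snapshot("top"); mt=camera_model("top"); ORG=lambda h,s,v:(h<18)&(s>170)&(v>60)
print(blobs(t,mt,.096,ORG,150,x0=.35,y0=.40,w=220,h=220),blobs(t,mt,.062,ORG,150,x0=.3,y0=-.15,w=300,h=300))
p,R=load(); 
plan([(p[0],p[1],.0565,81.7,1,3),(p[0],p[1],.0565,81.7,.6,5)])
E
```

```text
t 20.4 [0.3957 0.2871 0.0741] cmd [0.3966 0.2887 0.075 ] open 0.0914 F 0.0 [ 0.7 -0.4  0.3]
([(0.5074, -0.0015, 235, 201, np.float32(98.6), 38217)], [(0.4605, -0.0063, 27.2), (0.4511, 0.0663, 27.2)])
[(0.4547, 0.279, 39, 10, np.float32(81.9), 322)] [(0.4538, -0.2855, 40, 10, np.float32(97.6), 344)]
x3 [0.0, 0.0, 1.85, 0.0, 0.0, -0.0, 1] far 0.4
x5 [0.0, 0.0, 1.85, 0.0, 0.0, -0.0, 0.6] far 0.4
-- rows 8
```

carry_out(rows=[0,0,1.85,0,0,0,1,0,0,1.85,0,0,0,1,0,0,1.85,0,0,0,1,0,0,1.85,0,0,0,0.6,0,0,1.85,0,0,0,0.6,0,0,1.85,0,0,0,0.6,0,0,1.85,0,0,0,0.6,0,0,1.85,0,0,0,0.6])

```text
time: 21.3
position: [0.3966, 0.2892, 0.0565]
tcp_rot: [[-0.989, 0.145, 0.0], [0.145, 0.989, 0.0], [-0.0, 0.0, -1.0]]
contact_force: [-0.3, -0.7, 2.1]
opening: 0.0599
gripper_force: 15.0
```

```bash
python3 - <<'E'
from h import *
st(); p,R=load(); x,y=pk(3,(.5074,-.0016),8.6); x-=.0005; print(x,y)
plan([(p[0],p[1],.13,81.7,.6,2),(x,y,.13,8.6,.6,10)],[(x,y,.04,8.6,.6,2),(x,y,.005,8.6,.6,1),(x,y,-.0095,8.6,.6,3),(x,y,-.0095,8.6,.8,3),(x,y,.04,8.6,.8,1),(x,y,.12,8.6,.8,2)])
E
```

```text
t 21.3 [0.3966 0.2892 0.0565] cmd [0.3966 0.2887 0.0565] open 0.0599 F 15.0 [-0.3 -0.7  2.1]
0.4698156234304186 -0.0840727167883142
x2 [0.0, 0.0, -7.35, 0.0, 0.0, -0.0, 0.6] far 1.5
x10 [-12.66, -35.81, -7.35, 0.0, 0.0, 73.1, 0.6] far 8.5
-- rows 12
x2 [-0.0, -0.0, 9.0, 0.0, 0.0, -0.0, 0.6] far 1.8
x1 [-0.0, -0.0, 12.5, 0.0, 0.0, -0.0, 0.6] far 2.5
x3 [-0.0, -0.0, 13.95, 0.0, 0.0, -0.0, 0.6] far 2.8
x3 [-0.0, -0.0, 13.95, 0.0, 0.0, -0.0, 0.8] far 2.8
x1 [-0.0, -0.0, 9.0, 0.0, 0.0, -0.0, 0.8] far 1.8
x2 [-0.0, -0.0, 1.0, 0.0, 0.0, -0.0, 0.8] far 0.2
-- rows 12
```

carry_out(rows=[0,0,-4,0,0,0,0.6,0,0,-7.35,0,0,0,0.6,-12.66,-35.81,-7.35,0,0,73.1,0.6,-12.66,-35.81,-7.35,0,0,73.1,0.6,-12.66,-35.81,-7.35,0,0,73.1,0.6,-12.66,-35.81,-7.35,0,0,73.1,0.6,-12.66,-35.81,-7.35,0,0,73.1,0.6,-12.66,-35.81,-7.35,0,0,73.1,0.6,-12.66,-35.81,-7.35,0,0,73.1,0.6,-12.66,-35.81,-7.35,0,0,73.1,0.6,-12.66,-35.81,-7.35,0,0,73.1,0.6,-12.66,-35.81,-7.35,0,0,73.1,0.6])

```text
time: 22.5
position: [0.4696, -0.0846, 0.1295]
tcp_rot: [[-0.147, 0.989, -0.001], [0.989, 0.147, 0.0], [0.0, -0.001, -1.0]]
contact_force: [-0.5, 0.3, 0.3]
opening: 0.0596
gripper_force: 15.0
```

```bash
cat >> h.py <<'E'
def wtray(n):
    """wrist view: blue mask on tray's left part, edges vs. expectation; saves raw for comparison"""
    m=camera_model("wrist"); i=snapshot("wrist"); r=rect(i,m,.012,.36,.17,350,300); np.save(f"wt{n}.npy",r)
    return blobs(i,m,.012,BLUE,3000)
E
python3 - <<'E'
from h import *
st(); print(wtray(3)); 
m=camera_model("scene"); print(blobs(snapshot("scene"),m,.012,BLUE,3000))
E
```

```text
t 22.5 [ 0.4696 -0.0846  0.1295] cmd [ 0.4699 -0.084   0.12  ] open 0.0596 F 15.0 [-0.5  0.3  0.3]
[(0.5047, -0.0044, 229, 199, np.float32(98.7), 39980)]
[(0.5372, -0.0006, 245, 133, np.float32(98.8), 19134), (0.4158, 0.0388, 129, 46, np.float32(98.7), 3527)]
```

carry_out(rows=[0,0,5,0,0,0,0.6,0,0,9,0,0,0,0.6,0,0,12.5,0,0,0,0.6,0,0,13.95,0,0,0,0.6,0,0,13.95,0,0,0,0.6,0,0,13.95,0,0,0,0.6,0,0,13.95,0,0,0,0.8,0,0,13.95,0,0,0,0.8,0,0,13.95,0,0,0,0.8,0,0,9,0,0,0,0.8,0,0,1,0,0,0,0.8,0,0,1,0,0,0,0.8])

```text
time: 23.8
position: [0.4713, -0.084, 0.1236]
tcp_rot: [[-0.149, 0.989, 0.005], [0.989, 0.149, -0.001], [-0.002, 0.005, -1.0]]
contact_force: [0.6, -0.4, 0.5]
opening: 0.0731
gripper_force: 0.0
```

```bash
python3 - <<'E'
from h import *
st(); x,y=.452,.2805; c,s=.9896,-.1444
n=(x+.056*c,y+.056*s)
plan([(n[0],n[1],.12,81.7,1,10)],[(n[0],n[1],.0565,81.7,1,3),(n[0],n[1],.0565,81.7,.6,5)])
E
```

```text
t 23.8 [ 0.4713 -0.084   0.1236] cmd [ 0.4699 -0.084   0.12  ] open 0.0731 F 0.0 [ 0.6 -0.4  0.5]
x10 [34.69, 9.02, -0.0, 0.0, 0.0, -73.1, 1] far 8.5
-- rows 10
x3 [0.0, -0.0, 6.35, 0.0, 0.0, -0.0, 1] far 1.3
x5 [0.0, -0.0, 6.35, 0.0, 0.0, -0.0, 0.6] far 1.3
-- rows 8
```

carry_out(rows=[34.69,9.02,0,0,0,-73.1,1,34.69,9.02,0,0,0,-73.1,1,34.69,9.02,0,0,0,-73.1,1,34.69,9.02,0,0,0,-73.1,1,34.69,9.02,0,0,0,-73.1,1,34.69,9.02,0,0,0,-73.1,1,34.69,9.02,0,0,0,-73.1,1,34.69,9.02,0,0,0,-73.1,1,34.69,9.02,0,0,0,-73.1,1,34.69,9.02,0,0,0,-73.1,1])

```text
time: 24.8
position: [0.5072, 0.2734, 0.1199]
tcp_rot: [[-0.99, 0.144, 0.0], [0.144, 0.99, 0.0], [-0.0, 0.0, -1.0]]
contact_force: [-0.6, 1.1, 0.2]
opening: 0.0912
gripper_force: 0.0
```

carry_out(rows=[0,0,3,0,0,0,1,0,0,6.35,0,0,0,1,0,0,6.35,0,0,0,1,0,0,6.35,0,0,0,0.6,0,0,6.35,0,0,0,0.6,0,0,6.35,0,0,0,0.6,0,0,6.35,0,0,0,0.6,0,0,6.35,0,0,0,0.6])

```text
time: 25.6
position: [0.508, 0.273, 0.0574]
tcp_rot: [[-0.989, 0.145, 0.002], [0.145, 0.989, 0.001], [-0.002, 0.001, -1.0]]
contact_force: [0.1, -0.5, 4.4]
opening: 0.0596
gripper_force: 15.0
```

```bash
python3 - <<'E'
from h import *
st(); print(traydish()); p,R=load(); x,y=pk(4,(.5074,-.0016),8.6); x-=.0005; print(x,y)
plan([(p[0],p[1],.13,81.7,.6,2),(x,y,.13,8.6,.6,10)],[(x,y,.04,8.6,.6,2),(x,y,.005,8.6,.6,1),(x,y,-.0095,8.6,.6,3),(x,y,-.0095,8.6,.8,3),(x,y,.04,8.6,.8,1),(x,y,.12,8.6,.8,2)])
E
```

```text
t 25.6 [0.508  0.273  0.0574] cmd [0.5075 0.2724 0.0565] open 0.0596 F 15.0 [ 0.1 -0.5  4.4]
([(0.5074, -0.0015, 235, 201, np.float32(98.6), 38450)], [(0.4724, -0.0841, 27.2), (0.4605, -0.0064, 27.2), (0.4512, 0.0662, 27.2)])
0.5439843765695814 0.0808727167883142
x2 [0.0, 0.0, -7.35, 0.0, 0.0, -0.0, 0.6] far 1.5
x10 [-6.39, -18.42, -7.35, 0.0, 0.0, 73.1, 0.6] far 8.5
-- rows 12
x2 [-0.0, 0.0, 9.0, 0.0, 0.0, -0.0, 0.6] far 1.8
x1 [-0.0, 0.0, 12.5, 0.0, 0.0, -0.0, 0.6] far 2.5
x3 [-0.0, 0.0, 13.95, 0.0, 0.0, -0.0, 0.6] far 2.8
x3 [-0.0, 0.0, 13.95, 0.0, 0.0, -0.0, 0.8] far 2.8
x1 [-0.0, 0.0, 9.0, 0.0, 0.0, -0.0, 0.8] far 1.8
x2 [-0.0, 0.0, 1.0, 0.0, 0.0, -0.0, 0.8] far 0.2
-- rows 12
```

carry_out(rows=[0,0,-4,0,0,0,0.6,0,0,-7.35,0,0,0,0.6,-6.39,-18.42,-7.35,0,0,73.1,0.6,-6.39,-18.42,-7.35,0,0,73.1,0.6,-6.39,-18.42,-7.35,0,0,73.1,0.6,-6.39,-18.42,-7.35,0,0,73.1,0.6,-6.39,-18.42,-7.35,0,0,73.1,0.6,-6.39,-18.42,-7.35,0,0,73.1,0.6,-6.39,-18.42,-7.35,0,0,73.1,0.6,-6.39,-18.42,-7.35,0,0,73.1,0.6,-6.39,-18.42,-7.35,0,0,73.1,0.6,-6.39,-18.42,-7.35,0,0,73.1,0.6])

```text
time: 26.85
position: [0.5437, 0.0812, 0.1297]
tcp_rot: [[-0.149, 0.989, -0.0], [0.989, 0.149, 0.0], [0.0, -0.0, -1.0]]
contact_force: [0.4, -1.2, 0.1]
opening: 0.0592
gripper_force: 15.0
```

```bash
python3 - <<'E'
from h import *
st(); print(wtray(4))
E
```

```text
t 26.85 [0.5437 0.0812 0.1297] cmd [0.5439 0.0809 0.12  ] open 0.0592 F 15.0 [ 0.4 -1.2  0.1]
[(0.5519, -0.0926, 138, 42, np.float32(8.9), 4962), (0.4975, 0.06, 199, 115, np.float32(8.7), 15129)]
```

carry_out(rows=[0,0,5,0,0,0,0.6,0,0,9,0,0,0,0.6,0,0,12.5,0,0,0,0.6,0,0,13.95,0,0,0,0.6,0,0,13.95,0,0,0,0.6,0,0,13.95,0,0,0,0.6,0,0,13.95,0,0,0,0.8,0,0,13.95,0,0,0,0.8,0,0,13.95,0,0,0,0.8,0,0,9,0,0,0,0.8,0,0,1,0,0,0,0.8,0,0,1,0,0,0,0.8])

```text
time: 28.1
position: [0.5455, 0.0815, 0.1238]
tcp_rot: [[-0.149, 0.989, 0.006], [0.989, 0.149, 0.001], [-0.0, 0.006, -1.0]]
contact_force: [1.1, -0.4, -0.7]
opening: 0.0729
gripper_force: 0.0
```

```bash
python3 - <<'E'
from h import *
st(); x,y=.4525,.2792
plan([(x,y,.13,-8.3,.6,8)],[(x,y,.0605,-8.3,.6,4),(x,y,.0605,-8.3,.05,6)])
E
```

```text
t 28.1 [0.5455 0.0815 0.1238] cmd [0.5439 0.0809 0.12  ] open 0.0729 F 0.0 [ 1.1 -0.4 -0.7]
x8 [20.97, -6.09, -1.0, 0.0, 0.0, 16.9, 0.6] far 4.4
-- rows 8
x4 [-0.0, -0.0, 6.95, 0.0, 0.0, -0.0, 0.6] far 1.4
x6 [-0.0, -0.0, 6.95, 0.0, 0.0, -0.0, 0.05] far 1.4
-- rows 10
```

carry_out(rows=[20.97,-6.09,-1,0,0,16.9,0.6,20.97,-6.09,-1,0,0,16.9,0.6,20.97,-6.09,-1,0,0,16.9,0.6,20.97,-6.09,-1,0,0,16.9,0.6,20.97,-6.09,-1,0,0,16.9,0.6,20.97,-6.09,-1,0,0,16.9,0.6,20.97,-6.09,-1,0,0,16.9,0.6,20.97,-6.09,-1,0,0,16.9,0.6])

```text
time: 28.9
position: [0.4528, 0.2786, 0.1298]
tcp_rot: [[0.146, 0.989, 0.0], [0.989, -0.146, -0.0], [-0.0, 0.0, -1.0]]
contact_force: [0.9, 0.6, -0.7]
opening: 0.0548
gripper_force: 0.0
```

carry_out(rows=[0,0,3,0,0,0,0.6,0,0,5.5,0,0,0,0.6,0,0,6.95,0,0,0,0.6,0,0,6.95,0,0,0,0.6,0,0,6.95,0,0,0,0.05,0,0,6.95,0,0,0,0.05,0,0,6.95,0,0,0,0.05,0,0,6.95,0,0,0,0.05,0,0,6.95,0,0,0,0.05,0,0,6.95,0,0,0,0.05], squeeze=40)

```text
time: 29.9
position: [0.4522, 0.2797, 0.0606]
tcp_rot: [[0.146, 0.989, -0.0], [0.989, -0.146, 0.0], [0.0, -0.0, -1.0]]
contact_force: [-0.7, 0.3, 1.9]
opening: 0.0116
gripper_force: 40.0
```

```bash
python3 - <<'E'
from h import *
st(); m=camera_model("wrist"); i=snapshot("wrist"); print(traydish())
print(blobs(i,m,.096,lambda h,s,v:(h<18)&(s>170)&(v>60),100,x0=.35,y0=.40,w=220,h=220))
p,R=load()
plan([(p[0],p[1],.17,-8.3,.05,3),(.452,-.05,.17,-8.3,.05,8)],[(.451,-.2867,.15,7.7,.05,8)],[(.451,-.2867,.075,7.7,.05,3),(.451,-.2867,.0605,7.7,.05,4)])
E
```

```text
t 29.9 [0.4522 0.2797 0.0606] cmd [0.4525 0.2792 0.0605] open 0.0116 F 40.0 [-0.7  0.3  1.9]
([(0.5245, -0.0143, 235, 201, np.float32(98.7), 34557)], [(0.5625, 0.0683, 27.1), (0.4894, -0.0971, 27.3), (0.4775, -0.019, 27.1), (0.4685, 0.0534, 27.2)])
[(0.4524, 0.2831, 43, 12, np.float32(81.3), 443)]
x3 [0.0, 0.0, -10.95, 0.0, 0.0, -0.0, 0.05] far 2.2
x8 [-32.58, 4.73, -10.95, 0.0, 0.0, -0.0, 0.05] far 6.9
-- rows 11
x8 [-23.43, 3.33, 2.0, 0.0, 0.0, -16.0, 0.05] far 4.7
-- rows 8
x3 [-0.0, 0.0, 7.5, 0.0, 0.0, -0.0, 0.05] far 1.5
x4 [-0.0, 0.0, 8.95, 0.0, 0.0, -0.0, 0.05] far 1.8
-- rows 7
```

The tray has been knocked to (0.5245,−0.0143) with its dishes still seated; I'll use the new pose. Carry plate 2 to the pile.

carry_out(rows=[0,0,-4,0,0,0,0.05,0,0,-8,0,0,0,0.05,0,0,-10.95,0,0,0,0.05,-32.58,4.73,-10.95,0,0,0,0.05,-32.58,4.73,-10.95,0,0,0,0.05,-32.58,4.73,-10.95,0,0,0,0.05,-32.58,4.73,-10.95,0,0,0,0.05,-32.58,4.73,-10.95,0,0,0,0.05,-32.58,4.73,-10.95,0,0,0,0.05,-32.58,4.73,-10.95,0,0,0,0.05,-32.58,4.73,-10.95,0,0,0,0.05])

```text
time: 31.1
position: [0.4515, -0.0529, 0.1693]
tcp_rot: [[0.15, 0.989, -0.001], [0.989, -0.15, -0.001], [-0.001, -0.0, -1.0]]
contact_force: [-0.6, -0.1, -2.2]
opening: 0.0116
gripper_force: 40.0
```

carry_out(rows=[-23.43,3.33,2,0,0,-16,0.05,-23.43,3.33,2,0,0,-16,0.05,-23.43,3.33,2,0,0,-16,0.05,-23.43,3.33,2,0,0,-16,0.05,-23.43,3.33,2,0,0,-16,0.05,-23.43,3.33,2,0,0,-16,0.05,-23.43,3.33,2,0,0,-16,0.05,-23.43,3.33,2,0,0,-16,0.05])

```text
time: 31.9
position: [0.4508, -0.2847, 0.1493]
tcp_rot: [[-0.134, 0.991, -0.001], [0.991, 0.134, 0.001], [0.002, -0.001, -1.0]]
contact_force: [0.1, -0.4, -2.6]
opening: 0.0116
gripper_force: 40.0
```

carry_out(rows=[0,0,4,0,0,0,0.05,0,0,6.5,0,0,0,0.05,0,0,7.5,0,0,0,0.05,0,0,7.5,0,0,0,0.05])

```text
time: 32.3
position: [0.4505, -0.2845, 0.0738]
tcp_rot: [[-0.135, 0.991, -0.002], [0.991, 0.135, 0.002], [0.002, -0.002, -1.0]]
contact_force: [-0.4, -0.5, -1.6]
opening: 0.0119
gripper_force: 40.0
```

carry_out(rows=[-0.2,0.1,0.5,0,0,0,0.05,-0.2,0.1,1.0,0,0,0,0.05,-0.2,0.1,1.1,0,0,0,0.05,-0.2,0.1,1.1,0,0,0,0.05])

```text
time: 32.7
position: [0.4522, -0.2883, 0.064]
tcp_rot: [[-0.133, 0.991, 0.0], [0.991, 0.133, -0.0], [-0.0, 0.0, -1.0]]
contact_force: [-0.8, 0.1, -1.6]
opening: 0.0115
gripper_force: 40.0
```

```bash
python3 - <<'E'
from h import *
p,R=load(); p=np.array([.451,-.2867,.075]); json.dump({"p":p.tolist(),"R":R.tolist()},open("cmd.json","w"))
moved(-.2,.1,1.1); st(); print(state()["dq"])
E
```

```text
t 32.7 [ 0.4522 -0.2883  0.064 ] cmd [ 0.4523 -0.2885  0.064 ] open 0.0115 F 40.0 [-0.8  0.1 -1.6]
[-0.07223046 -0.10339134 -0.24302301  0.17620377 -0.02783862  0.0524286 ]
```

carry_out(rows=[0.13,0,0,0,0,0,0.05,0.13,0,0.15,0,0,0,0.05,0.13,0,0.2,0,0,0,0.05,0.13,0,0.2,0,0,0,0.05])

```text
time: 33.1
position: [0.4519, -0.2869, 0.0616]
tcp_rot: [[-0.133, 0.991, -0.0], [0.991, 0.133, 0.0], [0.0, -0.0, -1.0]]
contact_force: [-0.3, -0.9, -2.7]
opening: 0.0116
gripper_force: 40.0
```

```bash
python3 - <<'E'
from h import *
moved(.13,0,.2); st()
ORG=lambda h,s,v:(h<18)&(s>170)&(v>60)
m=camera_model("wrist"); i=snapshot("wrist"); print(blobs(i,m,.098,ORG,100,x0=.35,y0=-.15,w=250,h=220)); cv2.imwrite("pics/w9.png",cv2.resize(i[140:420,80:560],None,fx=1.5,fy=1.5)[:,:,::-1])
E
```

```text
t 33.1 [ 0.4519 -0.2869  0.0616] cmd [ 0.4521 -0.2873  0.062 ] open 0.0116 F 40.0 [-0.3 -0.9 -2.7]
[(0.4506, -0.283, 43, 12, np.float32(98.1), 436)]
```

View pics/w9.png

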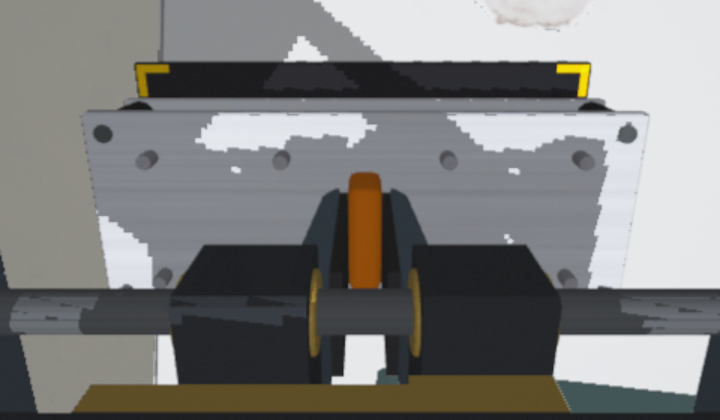

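Upper plate, lower plate and board share their centre line (column about 364). Seat and release.

carry_out(rows=[0,0,0.1,0,0,0,0.05,0,0,0.2,0,0,0,0.05,0,0,0.2,0,0,0,0.05])

```text
time: 33.45
position: [0.4521, -0.287, 0.0605]
tcp_rot: [[-0.133, 0.991, 0.001], [0.991, 0.133, -0.0], [-0.0, 0.001, -1.0]]
contact_force: [-1.1, 1.8, 3.6]
opening: 0.0116
gripper_force: 40.0
```

```bash
python3 - <<'E'
from h import *
moved(0,0,.2); st()
p,R=load(); x,y=.452,.2805; c,s=.9896,-.1444
n=(x-.056*c,y-.056*s)
plan([(p[0],p[1],p[2],7.7,.4,3),(p[0],p[1],.12,7.7,.6,2),(.44,-.22,.15,7.7,1,2),(.41,-.05,.14,50,1,5)],
 [(n[0],n[1],.12,81.7,1,9),(n[0],n[1],.075,81.7,1,3)],[(n[0],n[1],.0225,81.7,1,4),(n[0],n[1],.0225,81.7,.6,5)])
E
```

```text
t 33.45 [ 0.4521 -0.287   0.0605] cmd [ 0.4521 -0.2873  0.06  ] open 0.0116 F 40.0 [-1.1  1.8  3.6]
x3 [0.0, 0.0, 0.0, 0.0, 0.0, -0.0, 0.4] far 0.0
x2 [0.0, 0.0, -6.0, 0.0, 0.0, -0.0, 0.6] far 1.2
x2 [6.83, -0.3, -9.0, 0.0, 0.0, -0.0, 1] far 2.3
x5 [24.08, -1.01, -8.0, 0.0, 0.0, -42.3, 1] far 5.1
-- rows 12
x9 [22.81, 25.05, 2.0, 0.0, 0.0, -31.7, 1] far 6.8
x3 [22.81, 25.05, 6.5, 0.0, 0.0, -31.7, 1] far 6.9
-- rows 12
x4 [-0.0, 0.0, 5.25, 0.0, 0.0, -0.0, 1] far 1.1
x5 [-0.0, 0.0, 5.25, 0.0, 0.0, -0.0, 0.6] far 1.1
-- rows 9
```

carry_out(rows=[0,0,0,0,0,0,0.4,0,0,0,0,0,0,0.4,0,0,0,0,0,0,0.4,0,0,-3,0,0,0,0.4,0,0,-6,0,0,0,0.6,6.83,-0.3,-9,0,0,0,1,6.83,-0.3,-9,0,0,0,1,24.08,-1.01,-8,0,0,-42.3,1,24.08,-1.01,-8,0,0,-42.3,1,24.08,-1.01,-8,0,0,-42.3,1,24.08,-1.01,-8,0,0,-42.3,1,24.08,-1.01,-8,0,0,-42.3,1], squeeze=15)

```text
time: 34.65
position: [0.4086, -0.0469, 0.1395]
tcp_rot: [[-0.772, 0.636, -0.001], [0.636, 0.772, 0.001], [0.001, 0.0, -1.0]]
contact_force: [0.2, -0.5, 0.9]
opening: 0.0908
gripper_force: 0.0
```

carry_out(rows=[22.81,25.05,2,0,0,-31.7,1,22.81,25.05,2,0,0,-31.7,1,22.81,25.05,2,0,0,-31.7,1,22.81,25.05,2,0,0,-31.7,1,22.81,25.05,2,0,0,-31.7,1,22.81,25.05,2,0,0,-31.7,1,22.81,25.05,2,0,0,-31.7,1,22.81,25.05,2,0,0,-31.7,1,22.81,25.05,2,0,0,-31.7,1,22.81,25.05,6.5,0,0,-31.7,1,22.81,25.05,6.5,0,0,-31.7,1,22.81,25.05,6.5,0,0,-31.7,1])

```text
time: 35.85
position: [0.3961, 0.2875, 0.0748]
tcp_rot: [[-0.989, 0.147, -0.002], [0.147, 0.989, -0.001], [0.001, -0.002, -1.0]]
contact_force: [-0.4, 0.3, 0.4]
opening: 0.0911
gripper_force: 0.0
```

carry_out(rows=[0,0,3,0,0,0,1,0,0,4.5,0,0,0,1,0,0,5.25,0,0,0,1,0,0,5.25,0,0,0,1,0,0,5.25,0,0,0,0.6,0,0,5.25,0,0,0,0.6,0,0,5.25,0,0,0,0.6,0,0,5.25,0,0,0,0.6,0,0,5.25,0,0,0,0.6])

```text
time: 36.75
position: [0.3968, 0.2893, 0.0227]
tcp_rot: [[-0.989, 0.145, 0.001], [0.145, 0.989, 0.001], [-0.001, 0.001, -1.0]]
contact_force: [-0.1, 0.6, 2.5]
opening: 0.0594
gripper_force: 15.0
```

```bash
python3 - <<'E'
from h import *
st(); j=snapshot("top"); t,d=traydish(j); print(t,d)
mt=camera_model("top"); ORG=lambda h,s,v:(h<18)&(s>170)&(v>60)
print(blobs(j,mt,.062,ORG,150,x0=.35,y0=.40,w=220,h=220),blobs(j,mt,.096,ORG,150,x0=.3,y0=-.15,w=300,h=300))
yaw=float(t[0][4])-90; p,R=load(); x,y=pk(5,t[0],yaw); x-=.0005; print(x,y,yaw)
plan([(p[0],p[1],.11,81.7,.6,3),(x,y,.12,yaw,.6,9)],[(x,y,.04,yaw,.6,2),(x,y,.005,yaw,.6,1),(x,y,-.0095,yaw,.6,3),(x,y,-.0095,yaw,.8,3),(x,y,.04,yaw,.8,1),(x,y,.12,yaw,.8,2)])
E
```

```text
t 36.75 [0.3968 0.2893 0.0227] cmd [0.3966 0.2886 0.0225] open 0.0594 F 15.0 [-0.1  0.6  2.5]
[(0.5244, -0.0143, 235, 201, np.float32(98.7), 34847)] [(0.5624, 0.0684, 27.0), (0.4894, -0.0969, 27.2), (0.4774, -0.0188, 27.2), (0.4683, 0.0535, 27.0)]
[(0.4546, 0.2785, 40, 10, np.float32(80.1), 338)] [(0.4537, -0.2836, 40, 10, np.float32(98.1), 335)]
0.5723362008484008 -0.006888222387754357 8.699996948242188
x3 [0.0, 0.0, -8.75, 0.0, 0.0, -0.0, 0.6] far 1.8
x9 [-21.68, -26.68, -9.75, 0.0, 0.0, 73.0, 0.6] far 8.5
-- rows 12
x2 [-0.0, -0.0, 8.0, 0.0, 0.0, -0.0, 0.6] far 1.6
x1 [-0.0, -0.0, 11.5, 0.0, 0.0, -0.0, 0.6] far 2.3
x3 [-0.0, -0.0, 12.95, 0.0, 0.0, -0.0, 0.6] far 2.6
x3 [-0.0, -0.0, 12.95, 0.0, 0.0, -0.0, 0.8] far 2.6
x1 [-0.0, -0.0, 8.0, 0.0, 0.0, -0.0, 0.8] far 1.6
x2 [-0.0, -0.0, 0.0, 0.0, 0.0, -0.0, 0.8] far 0.0
-- rows 12
```

carry_out(rows=[0,0,-4,0,0,0,0.6,0,0,-8.75,0,0,0,0.6,0,0,-8.75,0,0,0,0.6,-21.68,-26.68,-9.75,0,0,73,0.6,-21.68,-26.68,-9.75,0,0,73,0.6,-21.68,-26.68,-9.75,0,0,73,0.6,-21.68,-26.68,-9.75,0,0,73,0.6,-21.68,-26.68,-9.75,0,0,73,0.6,-21.68,-26.68,-9.75,0,0,73,0.6,-21.68,-26.68,-9.75,0,0,73,0.6,-21.68,-26.68,-9.75,0,0,73,0.6,-21.68,-26.68,-9.75,0,0,73,0.6])

```text
time: 38.0
position: [0.5723, -0.0081, 0.1186]
tcp_rot: [[-0.143, 0.99, -0.002], [0.99, 0.143, 0.0], [0.0, -0.002, -1.0]]
contact_force: [0.2, -0.4, -0.3]
opening: 0.0595
gripper_force: 15.0
```

```bash
python3 - <<'E'
from h import *
st(); print(wtray(5))
E
```

```text
t 38.0 [ 0.5723 -0.0081  0.1186] cmd [ 0.5723 -0.0069  0.12  ] open 0.0595 F 15.0 [ 0.2 -0.4 -0.3]
[(0.5204, 0.01, 199, 186, np.float32(8.5), 22403)]
```

carry_out(rows=[0,0,5,0,0,0,0.6,0,0,8,0,0,0,0.6,0,0,11.5,0,0,0,0.6,0,0,12.95,0,0,0,0.6,0,0,12.95,0,0,0,0.6,0,0,12.95,0,0,0,0.6,0,0,12.95,0,0,0,0.8,0,0,12.95,0,0,0,0.8,0,0,12.95,0,0,0,0.8,0,0,8,0,0,0,0.8,0,0,0,0,0,0,0.8,0,0,0,0,0,0,0.8])

```text
time: 39.25
position: [0.5739, -0.0065, 0.1239]
tcp_rot: [[-0.151, 0.989, 0.006], [0.989, 0.151, -0.0], [-0.001, 0.006, -1.0]]
contact_force: [0.7, -0.1, -0.1]
opening: 0.0729
gripper_force: 0.0
```

```bash
python3 - <<'E'
from h import *
st(); x,y=.452,.2805; c,s=.9896,-.1444
n=(x+.056*c,y+.056*s)
plan([(n[0],n[1],.12,81.7,1,10)],[(n[0],n[1],.0225,81.7,1,4),(n[0],n[1],.0225,81.7,.6,5)])
E
```

```text
t 39.25 [ 0.5739 -0.0065  0.1239] cmd [ 0.5723 -0.0069  0.12  ] open 0.0729 F 0.0 [ 0.7 -0.1 -0.1]
x10 [28.59, -2.22, 0.0, 0.0, 0.0, -73.0, 1] far 8.5
-- rows 10
x4 [-0.01, -0.0, 9.75, 0.0, 0.0, -0.0, 1] far 2.0
x5 [-0.01, -0.0, 9.75, 0.0, 0.0, -0.0, 0.6] far 2.0
-- rows 9
```

carry_out(rows=[28.59,-2.22,0,0,0,-73,1,28.59,-2.22,0,0,0,-73,1,28.59,-2.22,0,0,0,-73,1,28.59,-2.22,0,0,0,-73,1,28.59,-2.22,0,0,0,-73,1,28.59,-2.22,0,0,0,-73,1,28.59,-2.22,0,0,0,-73,1,28.59,-2.22,0,0,0,-73,1,28.59,-2.22,0,0,0,-73,1,28.59,-2.22,0,0,0,-73,1])

```text
time: 40.25
position: [0.5071, 0.273, 0.1201]
tcp_rot: [[-0.989, 0.145, 0.001], [0.145, 0.989, 0.0], [-0.0, 0.0, -1.0]]
contact_force: [-0.1, -0.2, 0.0]
opening: 0.0911
gripper_force: 0.0
```

carry_out(rows=[0,0,3,0,0,0,1,0,0,5.5,0,0,0,1,0,0,6.5,0,0,0,1,0,0,7.2,0,0,0,1,0,0,7.8,0,0,0,1,0,0,7.8,0,0,0,1])

```text
time: 40.85
position: [0.5074, 0.2729, 0.0418]
tcp_rot: [[-0.989, 0.146, 0.0], [0.146, 0.989, 0.0], [-0.0, 0.0, -1.0]]
contact_force: [-0.2, 0.0, 1.0]
opening: 0.0912
gripper_force: 0.0
```

```bash
python3 - <<'E'
from h import *
st(); j=snapshot("top"); print(traydish(j))
E
```

```text
t 40.85 [0.5074 0.2729 0.0418] cmd [0.5075 0.2724 0.0225] open 0.0912 F 0.0 [-0.2  0.   1. ]
([(0.5243, -0.0144, 235, 201, np.float32(98.7), 34733)], [(0.5733, -0.0068, 27.1), (0.5624, 0.0683, 27.1), (0.4894, -0.0969, 27.2), (0.4777, -0.0188, 27.2), (0.4686, 0.0535, 27.3)])
```

carry_out(rows=[0,0,0.8,0,0,0,1,0,0,1.4,0,0,0,1,0,0,1.95,0,0,0,1,0,0,1.95,0,0,0,1,0,0,1.95,0,0,0,0.6,0,0,1.95,0,0,0,0.6,0,0,1.95,0,0,0,0.6,0,0,1.95,0,0,0,0.6,0,0,1.95,0,0,0,0.6])

```text
time: 41.8
position: [0.5074, 0.2729, 0.0225]
tcp_rot: [[-0.989, 0.145, 0.0], [0.145, 0.989, 0.0], [-0.0, 0.0, -1.0]]
contact_force: [-0.2, 0.0, 0.7]
opening: 0.0599
gripper_force: 15.0
```

```bash
python3 - <<'E'
from h import *
st(); t,d=traydish(); print(t)
yaw=float(t[0][4])-90; p,R=load(); x,y=pk(6,t[0],yaw); x-=.0005; print(x,y,yaw)
plan([(p[0],p[1],.11,81.7,.6,3),(x,y,.12,yaw,.6,9)],[(x,y,.04,yaw,.6,2),(x,y,.005,yaw,.6,1),(x,y,-.0095,yaw,.6,3),(x,y,-.0095,yaw,.8,3),(x,y,.04,yaw,.8,1),(x,y,.12,yaw,.8,2)])
E
```

```text
t 41.8 [0.5074 0.2729 0.0225] cmd [0.5075 0.2724 0.0225] open 0.0599 F 15.0 [-0.2  0.   0.7]
[(0.5244, -0.0144, 235, 201, np.float32(98.6), 34520)]
0.5837137469669159 -0.08221825472376713 8.599998474121094
x3 [0.0, 0.0, -8.75, 0.0, 0.0, -0.0, 0.6] far 1.8
x9 [-12.69, -33.98, -9.75, 0.0, 0.0, 73.1, 0.6] far 8.5
-- rows 12
x2 [-0.0, 0.0, 8.0, 0.0, 0.0, -0.0, 0.6] far 1.6
x1 [-0.0, 0.0, 11.5, 0.0, 0.0, -0.0, 0.6] far 2.3
x3 [-0.0, 0.0, 12.95, 0.0, 0.0, -0.0, 0.6] far 2.6
x3 [-0.0, 0.0, 12.95, 0.0, 0.0, -0.0, 0.8] far 2.6
x1 [-0.0, 0.0, 8.0, 0.0, 0.0, -0.0, 0.8] far 1.6
x2 [-0.0, 0.0, 0.0, 0.0, 0.0, -0.0, 0.8] far 0.0
-- rows 12
```

carry_out(rows=[0,0,-4,0,0,0,0.6,0,0,-8.75,0,0,0,0.6,0,0,-8.75,0,0,0,0.6,-12.69,-33.98,-9.75,0,0,73.1,0.6,-12.69,-33.98,-9.75,0,0,73.1,0.6,-12.69,-33.98,-9.75,0,0,73.1,0.6,-12.69,-33.98,-9.75,0,0,73.1,0.6,-12.69,-33.98,-9.75,0,0,73.1,0.6,-12.69,-33.98,-9.75,0,0,73.1,0.6,-12.69,-33.98,-9.75,0,0,73.1,0.6,-12.69,-33.98,-9.75,0,0,73.1,0.6,-12.69,-33.98,-9.75,0,0,73.1,0.6])

```text
time: 43.05
position: [0.5836, -0.0847, 0.119]
tcp_rot: [[-0.141, 0.99, -0.0], [0.99, 0.141, -0.0], [-0.0, -0.0, -1.0]]
contact_force: [-0.8, -0.2, -0.1]
opening: 0.0595
gripper_force: 15.0
```

```bash
python3 - <<'E'
from h import *
st(); print(wtray(6))
E
```

```text
t 43.05 [ 0.5836 -0.0847  0.119 ] cmd [ 0.5837 -0.0822  0.12  ] open 0.0595 F 15.0 [-0.8 -0.2 -0.1]
[(0.5249, -0.0189, 223, 199, np.float32(98.5), 26293)]
```

carry_out(rows=[0.1,0,5,0,0,0,0.6,0.1,0,8,0,0,0,0.6,0.1,0,11.5,0,0,0,0.6,0.1,0,12.95,0,0,0,0.6,0.1,0,12.95,0,0,0,0.6,0.1,0,12.95,0,0,0,0.6,0.1,0,12.95,0,0,0,0.8,0.1,0,12.95,0,0,0,0.8,0.1,0,12.95,0,0,0,0.8,0,0,8,0,0,0,0.8,0,0,0,0,0,0,0.8,0,0,0,0,0,0,0.8])

```text
time: 44.3
position: [0.5852, -0.0821, 0.124]
tcp_rot: [[-0.149, 0.989, 0.006], [0.989, 0.149, -0.001], [-0.002, 0.006, -1.0]]
contact_force: [1.5, -1.1, 0.7]
opening: 0.0733
gripper_force: 0.0
```

```bash
python3 - <<'E'
from h import *
st(); x,y=.4525,.2792
plan([(x,y,.12,-8.3,.6,11)],[(x,y,.0265,-8.3,.6,5),(x,y,.0265,-8.3,.05,6)])
E
```

```text
t 44.3 [ 0.5852 -0.0821  0.124 ] cmd [ 0.5837 -0.0822  0.12  ] open 0.0733 F 0.0 [ 1.5 -1.1  0.7]
x11 [37.69, -7.6, 0.0, 0.0, 0.0, 16.9, 0.6] far 7.7
-- rows 11
x5 [-0.0, 0.0, 9.35, 0.0, 0.0, -0.0, 0.6] far 1.9
x6 [-0.0, 0.0, 9.35, 0.0, 0.0, -0.0, 0.05] far 1.9
-- rows 11
```

carry_out(rows=[37.69,-7.6,0,0,0,16.9,0.6,37.69,-7.6,0,0,0,16.9,0.6,37.69,-7.6,0,0,0,16.9,0.6,37.69,-7.6,0,0,0,16.9,0.6,37.69,-7.6,0,0,0,16.9,0.6,37.69,-7.6,0,0,0,16.9,0.6,37.69,-7.6,0,0,0,16.9,0.6,37.69,-7.6,0,0,0,16.9,0.6,37.69,-7.6,0,0,0,16.9,0.6,37.69,-7.6,0,0,0,16.9,0.6,37.69,-7.6,0,0,0,16.9,0.6])

```text
time: 45.4
position: [0.4526, 0.2787, 0.1199]
tcp_rot: [[0.146, 0.989, 0.0], [0.989, -0.146, -0.0], [-0.0, 0.0, -1.0]]
contact_force: [0.8, -0.2, 0.3]
opening: 0.055
gripper_force: 0.0
```

carry_out(rows=[0,0,3,0,0,0,0.6,0,0,6,0,0,0,0.6,0,0,8,0,0,0,0.6,0,0,9.35,0,0,0,0.6,0,0,9.35,0,0,0,0.6,0,0,9.35,0,0,0,0.05,0,0,9.35,0,0,0,0.05,0,0,9.35,0,0,0,0.05,0,0,9.35,0,0,0,0.05,0,0,9.35,0,0,0,0.05,0,0,9.35,0,0,0,0.05], squeeze=40)

```text
time: 46.5
position: [0.4521, 0.2798, 0.0265]
tcp_rot: [[0.145, 0.989, -0.0], [0.989, -0.145, 0.0], [0.0, -0.0, -1.0]]
contact_force: [-0.7, -0.9, 2.0]
opening: 0.0119
gripper_force: 40.0
```

```bash
python3 - <<'E'
from h import *
st(); m=camera_model("wrist"); i=snapshot("wrist"); print(traydish())
print(blobs(i,m,.062,lambda h,s,v:(h<18)&(s>170)&(v>60),100,x0=.35,y0=.40,w=220,h=220))
p,R=load()
plan([(p[0],p[1],.17,-8.3,.05,3),(.452,-.05,.17,-8.3,.05,8)],[(.4515,-.287,.15,7.7,.05,8)],[(.4515,-.287,.109,7.7,.05,4)])
E
```

```text
t 46.5 [0.4521 0.2798 0.0265] cmd [0.4525 0.2792 0.0265] open 0.0119 F 40.0 [-0.7 -0.9  2. ]
([(0.5244, -0.0144, 235, 201, np.float32(98.7), 34353)], [(0.5847, -0.0803, 27.1), (0.5733, -0.0067, 27.1), (0.5623, 0.0684, 27.0), (0.4891, -0.097, 27.2), (0.4775, -0.0188, 27.2), (0.4685, 0.0533, 27.2)])
[(0.4522, 0.283, 43, 12, np.float32(81.3), 435)]
x3 [0.0, 0.0, -14.35, 0.0, 0.0, -0.0, 0.05] far 2.9
x8 [-32.58, 4.73, -14.35, 0.0, 0.0, -0.0, 0.05] far 7.2
-- rows 11
x8 [-23.45, 3.39, 2.0, 0.0, 0.0, -16.0, 0.05] far 4.8
-- rows 8
x4 [-0.01, -0.0, 4.1, 0.0, 0.0, -0.0, 0.05] far 0.8
-- rows 4
```

carry_out(rows=[0,0,-4,0,0,0,0.05,0,0,-9,0,0,0,0.05,0,0,-14.35,0,0,0,0.05,-32.58,4.73,-14.35,0,0,0,0.05,-32.58,4.73,-14.35,0,0,0,0.05,-32.58,4.73,-14.35,0,0,0,0.05,-32.58,4.73,-14.35,0,0,0,0.05,-32.58,4.73,-14.35,0,0,0,0.05,-32.58,4.73,-14.35,0,0,0,0.05,-32.58,4.73,-14.35,0,0,0,0.05,-32.58,4.73,-14.35,0,0,0,0.05])

```text
time: 47.7
position: [0.4514, -0.0528, 0.1694]
tcp_rot: [[0.15, 0.989, -0.001], [0.989, -0.15, -0.001], [-0.001, -0.0, -1.0]]
contact_force: [0.2, 0.6, -2.3]
opening: 0.0116
gripper_force: 40.0
```

carry_out(rows=[-23.45,3.39,2,0,0,-16,0.05,-23.45,3.39,2,0,0,-16,0.05,-23.45,3.39,2,0,0,-16,0.05,-23.45,3.39,2,0,0,-16,0.05,-23.45,3.39,2,0,0,-16,0.05,-23.45,3.39,2,0,0,-16,0.05,-23.45,3.39,2,0,0,-16,0.05,-23.45,3.39,2,0,0,-16,0.05])

```text
time: 48.5
position: [0.4512, -0.2849, 0.1493]
tcp_rot: [[-0.134, 0.991, -0.001], [0.991, 0.134, 0.001], [0.002, -0.001, -1.0]]
contact_force: [0.3, 0.0, -1.9]
opening: 0.0117
gripper_force: 40.0
```

carry_out(rows=[0,0,2,0,0,0,0.05,0,0,3.5,0,0,0,0.05,0,0,4.1,0,0,0,0.05,0,0,4.1,0,0,0,0.05])

```text
time: 48.9
position: [0.4511, -0.2849, 0.1082]
tcp_rot: [[-0.135, 0.991, -0.001], [0.991, 0.135, 0.001], [0.001, -0.001, -1.0]]
contact_force: [-0.2, -0.1, -2.1]
opening: 0.0119
gripper_force: 40.0
```

```bash
python3 - <<'E'
from h import *
st(); m=camera_model("wrist"); i=snapshot("wrist"); p=state()["position"]
print(blobs(i,m,p[2]+.0355,lambda h,s,v:(h<18)&(s>170)&(v>60),100,x0=.35,y0=-.15,w=250,h=220))
E
```

```text
t 48.9 [ 0.4511 -0.2849  0.1082] cmd [ 0.4515 -0.287   0.109 ] open 0.0119 F 40.0 [-0.2 -0.1 -2.1]
[(0.4499, -0.281, 43, 12, np.float32(97.6), 438)]
```

carry_out(rows=[-0.1,0.05,0.5,0,0,0,0.05,-0.1,0.05,1.0,0,0,0,0.05,-0.1,0.05,1.2,0,0,0,0.05,-0.1,0.05,1.2,0,0,0,0.05])

```text
time: 49.35
position: [0.4517, -0.2874, 0.0964]
tcp_rot: [[-0.133, 0.991, -0.001], [0.991, 0.133, 0.001], [0.001, -0.001, -1.0]]
contact_force: [-0.5, -0.6, -2.2]
opening: 0.0116
gripper_force: 40.0
```

```bash
python3 - <<'E'
from h import *
moved(-.1,.05,1.2); st(); m=camera_model("wrist"); i=snapshot("wrist"); p=state()["position"]
print(blobs(i,m,p[2]+.0355,lambda h,s,v:(h<18)&(s>170)&(v>60),100,x0=.35,y0=-.15,w=250,h=220))
E
```

```text
t 49.35 [ 0.4517 -0.2874  0.0964] cmd [ 0.4521 -0.288   0.097 ] open 0.0116 F 40.0 [-0.5 -0.6 -2.2]
[(0.4506, -0.2839, 43, 12, np.float32(97.1), 438)]
```

carry_out(rows=[0,0,0.1,0,0,0,0.05,0,0,0.2,0,0,0,0.05,0,0,0.3,0,0,0,0.05,0,0,0.3,0,0,0,0.05])

```text
time: 49.8
position: [0.4521, -0.2876, 0.0945]
tcp_rot: [[-0.133, 0.991, 0.001], [0.991, 0.133, -0.0], [-0.0, 0.001, -1.0]]
contact_force: [-2.0, 0.0, 3.1]
opening: 0.0117
gripper_force: 40.0
```

Seated (upward force 3 N). Release, rise and stand clear.

carry_out(rows=[0,0,0,0,0,0,0.4,0,0,0,0,0,0,0.4,0,0,0,0,0,0,0.4,0,0,-3,0,0,0,0.4,0,0,-7,0,0,0,0.4,0,0,-12,0,0,0,0.4,0,0,-16,0,0,0,0.4,-10,-5,-18,0,0,0,0.4,-10,-5,-18,0,0,0,0.4,-15,-10,-18,0,0,0,0.4,-15,-10,-18,0,0,0,0.4,-15,-10,-18,0,0,0,0.4])

```text
time: 51.0
position: [0.3704, -0.4528, 0.2732]
tcp_rot: [[-0.128, 0.992, -0.001], [0.992, 0.128, -0.001], [-0.001, -0.001, -1.0]]
contact_force: [1.0, 0.3, 0.3]
opening: 0.0369
gripper_force: 0.0
```

```bash
python3 - <<'E'
from h import *
st(); j=snapshot("top"); mt=camera_model("top"); print(traydish(j))
print(blobs(j,mt,.13,lambda h,s,v:(h<18)&(s>170)&(v>60),150,x0=.3,y0=-.15,w=300,h=300))
i=snapshot("scene")
o=np.hstack([cv2.resize(j[200:380,260:520],(400,277)),cv2.resize(i[220:400,220:480],(400,277))]); cv2.imwrite("pics/f1.png",o[:,:,::-1])
E
```

```text
t 51.0 [ 0.3704 -0.4528  0.2732] cmd [ 0.4521 -0.288   0.097 ] open 0.0369 F 0.0 [1.  0.3 0.3]
([(0.5244, -0.0143, 235, 201, np.float32(98.7), 38402)], [(0.5847, -0.0802, 26.6), (0.5734, -0.0067, 26.7), (0.5628, 0.0686, 26.6), (0.4894, -0.0969, 26.7), (0.4775, -0.0188, 26.6), (0.4684, 0.0537, 26.8)])
[(0.4536, -0.2845, 40, 10, np.float32(97.9), 336)]
```

View pics/f1.png

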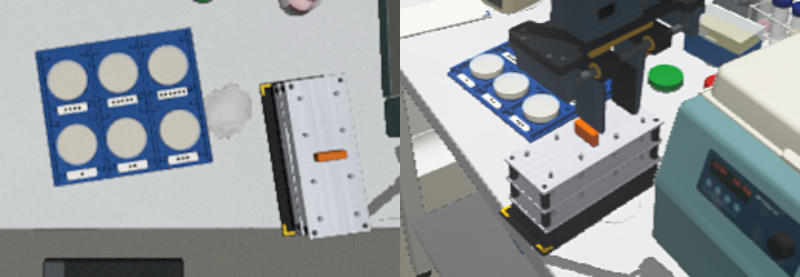

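Final view: six dishes lie flat, one per pocket in dot order, and the three plates are piled within about 2 mm of each other on the black board. The arm is clear, so I'm handing in.

```bash
python3 -c "
from rig import *
print(sign_off())"
```

```text
the job is handed in; nothing more can be done
None
```

The job is handed in at about 51 s of the 210 s allowed: all six culture dishes lie flat in pockets 1–6, filled in dot order, and the three spacer plates are piled on the black footboard within about 2 mm of each other; the tray was knocked aside partway, and I placed the last two dishes by its new position.

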